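# Gauge the horseshoe spacers and hang them up

## Robot

A 7-joint arm with a two-finger parallel gripper is mounted at the origin on the work surface. World frame = base frame: x ahead of the robot, y to its left, z up, the work surface at z = 0. Lengths are in m, angles in rad, forces in N, time in s.
With the tool pointing down it reaches from about 0.425 to 1.025 m from the base axis. Payload 3.6 kg.
Tool frame: the origin (TCP) lies on the centre line of the jaws, within the pads' length; the fingertips stand bot.tip_reach ahead of it and the grasp point (between the pads) lies 2 mm behind it (bot.tip_reach is the distance from the TCP to the fingertips, in m); z points along the fingers, y is the direction in which the jaws open and shut (so a half turn about z gives the same grasp; the last joint's range is limited). The gripper opens to 85 mm and grips with 20 to 120 N. Pads are 22 mm wide; open, the fingers measure 114 mm over their backs; the gripper's body (76 mm by 85 mm) begins 54 mm behind the grasp point. The pads swing forward as they close: fully open they stand 13 mm farther back than shut.
Start: joints at [-1.327, 0.591, 0.048, 1.609, -0.033, 0.943, -0.034], TCP at [0.24, 0.684, 0.248] pointing down, gripper open.
Joint ranges: [-2.69, 2.69], [-0.47, 2.24], [-1.27, 1.36], [0.19, 2.51], [-1.53, 4.68], [0.08, 2.07], [-3.09, 3.09]. Speed limits (rad/s): [2.57, 2.57, 3.14, 3.14, 3.14, 3.14, 3.14].

## Interface

Orientations are given as a rotation vector (axis times angle).
In Python, from cell import bot gives the robot as it stands.
- The arm moves only by the shell command python3 -m jog 'ROWS' [OPENING] [FORCE]. ROWS is JSON, a list of rows, each a list of 2 entries, a list of its own where there are three numbers: the shift along the tool's x, y, z in cm, then the turn about the tool's z in rad. In form: [[[tx, ty, tz], roll], ...]. A call has 1 to 10 rows; each row shifts and turns the commanded pose from where the row before left it, along the tool's axes as they then stand; what a row does not reach is not made up. A row lasts 1/8 s, in which the tool goes at most 62.5 mm and 10.7 degrees, less where a joint would pass 70% of its speed; a pose out of reach is approached as far as the arm can. A call is refused whole if a number of a shift passes 6.25 or a number of a turn 0.188, either way. A call with a gripper value outside its range is refused whole. OPENING is the opening, from -1 (shut) to 1 (fully open), so that 0 is half open, set as the call begins (- or left out, the last holds). The fingers move at their own pace and stop on an object; FORCE is the grip in N (left out, the last holds). Time passes only in rows, so rows that do not move let the fingers close. It gives the time, the measured TCP pose, the force and the opening at its end, in the units of the state.
- bot.get_state(): the state, without advancing time (a new reading comes with each control period).
- bot.capture(name): name is "scene" or "top"; returns a dict with "color" (384x512x3 uint8, red, green, blue), "camera_matrix" (3x3 intrinsics, pixels), "k1" (the pictures are not rectified: a ray, as slopes to the right and down, at radius r is drawn at 1 + k1 r^2 times it, then the intrinsics apply), "T" (4x4, takes a point from camera to world coordinates). Camera axes: x right, y down, z forward; pixel columns grow to the right and rows downward; lengths in m; the calibration is good to about 2 mm. A picture is of the moment at which its call begins. There is no depth.
- bot.hand_in(): hands the job in, once; it reports no verdict.
Trained networks look in a picture, given as the dict that the camera call returned (one of the last four; its "shot" number tells which), for a name from the list of things; names that differ only in an ending like _2 or _b are one class to them, and where a whole thing is asked for, a point or a joint stands for the part that bears it (a point fixed in the world has none). Each returns a list of dicts, best first, with "p" (0 to 1); they miss things now and then, are a little off and sometimes report something else, mostly with a low value. They report only what shows in the picture. A call takes as long as a camera call. They do not tell look-alikes from the thing itself.
- bot.regions_of(thing, picture): "mask" (384x512 bool, what is visible of it) and "box" ([centre column, centre row, width, height] in pixels, round what is visible of it).
- bot.pinpoint(thing, picture): "location" ([column, row] in pixels: a listed point, or the origin of a listed thing).
The state is a dict: "time": time; "joint_positions": joint angles; "joint_vel": joint speeds; "joint_efforts": joint torques, N m; "ee_pos": TCP position; "ee_rot": TCP orientation; "wrist_force": force on the tool from outside, world axes, zero at the start; "torque": the same for the moment, N m; "gripper_width": opening from 0.0 (shut) to 1.0 (fully open).
Only numpy, scipy, OpenCV 4.12 (cv2) and the standard library are available. Lean on these libraries where they do the work, as an engineer would, in place of code of your own. Each camera call takes 0.05 s, during which the arm holds its last target. There are 200 camera calls.

## Task

Put the cryostat's horseshoe spacers away, thickest first: stand each one on the bench caliper, let go, slide the jaw shut until it gently but definitely presses the spacer against the fixed jaw, open it again, and hang that spacer astride the hook bar before fetching the next. Push the first one close up to the post and every next one close up in front of the one before. At the end leave the caliper slid shut and empty, and do not disturb anything else on the bench.

Things in the scene. Friction and masses are not known exactly. Their poses are not given: they have to be found in the camera images.
- spacer_60: plain aluminium horseshoe spacer, 60 mm thick (its x), 56 wide (y), 50 tall (z), about 324 g; may be absent (None). Upside-down U: two 14 mm legs and a 28 mm slot, open below and right through along x, its crown 38 mm above the feet. Stands upright at the start; origin amid the feet's underside. Spacers differ only in thickness
- spacer_54: plain aluminium horseshoe spacer, 54 mm thick (its x), 56 wide (y), 50 tall (z), about 292 g; may be absent (None). Upside-down U: two 14 mm legs and a 28 mm slot, open below and right through along x, its crown 38 mm above the feet. Stands upright at the start; origin amid the feet's underside. Spacers differ only in thickness
- spacer_48: plain aluminium horseshoe spacer, 48 mm thick (its x), 56 wide (y), 50 tall (z), about 259 g; may be absent (None). Upside-down U: two 14 mm legs and a 28 mm slot, open below and right through along x, its crown 38 mm above the feet. Stands upright at the start; origin amid the feet's underside. Spacers differ only in thickness
- spacer_42: plain aluminium horseshoe spacer, 42 mm thick (its x), 56 wide (y), 50 tall (z), about 227 g; may be absent (None). Upside-down U: two 14 mm legs and a 28 mm slot, open below and right through along x, its crown 38 mm above the feet. Stands upright at the start; origin amid the feet's underside. Spacers differ only in thickness
- caliper: fixed bench caliper stand: grey base plate 300 x 170 x 15 mm, origin under its centre, x along the beam. A part to be gauged stands on the plate (15 mm above the table) between the jaws, which lie level over it. Steel beam along x at y = +50 mm, top 31 mm above the table
- fixed_jaw: fixed steel jaw at the beam's +x end, axes as caliper's. Origin on its face (looking to -x) at the root, 27 mm above the table; the face runs 86 mm to -y, 10 mm high. Stand a spacer with its thickness along x, its centre about 55 mm to -y of this origin; fingertips 36 mm or more above the table clear jaws and beam
- moving_jaw: sliding steel jaw, same shape and axes; origin at the root of its face, which looks to +x at the fixed jaw. The carriage bears it on a light spring, so it yields when pressed on a part
- carriage (a joint): caliper opening (m): distance between the jaw faces while the jaw spring is at rest. 0 = shut, up to 0.11; opening moves the carriage to the caliper's -x. It stays where left; sliding it takes about 4 N
- jaw_spring (a joint): how far the moving jaw is pushed back on its spring (m): 0 = free, 0.010 = stop. Force on the part is 1.4 N + 700 N/m times this. True gap of the jaws = carriage + jaw_spring
- thumb_grip (a point): knurled grip block on the black carriage, pinched from above: 26 mm long (caliper x), 16 wide (y), its top 72 mm above the table, 33 mm clear above the carriage's body. Point inside it, 60 mm above the table, 32 mm to -x of the free moving jaw's face and 51 mm to +y of the caliper's centre line
- hook: fixed hook stand: post 30 x 30 mm, 170 high, and a level steel hook bar 22 mm wide, 33 high, top edges chamfered to 12 mm, top 166 mm above the table, running from the post to the stand's -x, towards the robot. Origin on the table: bar on y = 0, post face x = +35 mm, bar level to x = -175, then a tip rising 27 mm above it. A hung spacer's feet are 128 mm above the table
- preamp: blue preamplifier box 105 x 65 x 39 mm with three brass sockets, bystander
- tape: roll of cream tape lying flat, 100 mm across, 22 mm high, bystander
- seal_ring: flat steel centring ring 40 mm across, 8 mm high, bystander lying among the spacers
- blank: round steel blank flange 55 mm across, 12 mm high, bystander
- spanner: steel spanner 150 mm long lying flat, bystander
- solvent: white solvent bottle 64 mm across, 150 mm tall, bystander
- clamp: black screw clamp lying flat, 130 mm long, bystander
Not all that is in view belongs to the job. Leave any red look-alike of the spacer_60 alone.

How it is judged:
On the way, in this order (a step that is already met when the one before it is completed fails the run):
1. the 60 mm spacer, released and standing square, is closed between the caliper's jaws until both press on it (contact force between moving_jaw and spacer_60 above 2 N and contact force between fixed_jaw and spacer_60 above 0.5 N and x of spacer_60 in the frame of fixed_jaw between -0.034 and -0.026 m and x of spacer_60 in the frame of moving_jaw between 0.026 and 0.034 m and angle between spacer_60's own z axis and vertical below 0.12 rad and angle between the x axis of spacer_60 and the x axis of fixed_jaw, either way round below 0.12 rad and contact force between the fingers and spacer_60 below 0.2 N), for 0.3 s.
2. the 60 mm spacer hangs astride the hook bar, close to the post or to the thicker spacer before it, let go (contact force between spacer_60 and hook above 0.4 N and y of spacer_60 in the frame of hook between -0.017 and 0.017 m and z of spacer_60 in the frame of hook between 0.12 and 0.137 m and x of spacer_60 in the frame of hook between -0.17 and 0.035 m and angle between spacer_60's own z axis and vertical below 0.3 rad and contact force between the fingers and spacer_60 below 0.2 N and x of spacer_60 in the frame of hook above -0.007 m), for 0.3 s.
3. the 54 mm spacer, released and standing square, is closed between the caliper's jaws until both press on it (contact force between moving_jaw and spacer_54 above 2 N and contact force between fixed_jaw and spacer_54 above 0.5 N and x of spacer_54 in the frame of fixed_jaw between -0.031 and -0.023 m and x of spacer_54 in the frame of moving_jaw between 0.023 and 0.031 m and angle between spacer_54's own z axis and vertical below 0.12 rad and angle between the x axis of spacer_54 and the x axis of fixed_jaw, either way round below 0.12 rad and contact force between the fingers and spacer_54 below 0.2 N), for 0.3 s.
4. the 54 mm spacer hangs astride the hook bar, close to the post or to the thicker spacer before it, let go (contact force between spacer_54 and hook above 0.4 N and y of spacer_54 in the frame of hook between -0.017 and 0.017 m and z of spacer_54 in the frame of hook between 0.12 and 0.137 m and x of spacer_54 in the frame of hook between -0.17 and 0.035 m and angle between spacer_54's own z axis and vertical below 0.3 rad and contact force between the fingers and spacer_54 below 0.2 N and (x of spacer_54 in the frame of hook above -0.004 m or horizontal distance between spacer_54 and spacer_60 below 0.069 m)), for 0.3 s.
5. the 48 mm spacer, released and standing square, is closed between the caliper's jaws until both press on it (contact force between moving_jaw and spacer_48 above 2 N and contact force between fixed_jaw and spacer_48 above 0.5 N and x of spacer_48 in the frame of fixed_jaw between -0.028 and -0.02 m and x of spacer_48 in the frame of moving_jaw between 0.02 and 0.028 m and angle between spacer_48's own z axis and vertical below 0.12 rad and angle between the x axis of spacer_48 and the x axis of fixed_jaw, either way round below 0.12 rad and contact force between the fingers and spacer_48 below 0.2 N), for 0.3 s.
6. the 48 mm spacer hangs astride the hook bar, close to the post or to the thicker spacer before it, let go (contact force between spacer_48 and hook above 0.4 N and y of spacer_48 in the frame of hook between -0.017 and 0.017 m and z of spacer_48 in the frame of hook between 0.12 and 0.137 m and x of spacer_48 in the frame of hook between -0.17 and 0.035 m and angle between spacer_48's own z axis and vertical below 0.3 rad and contact force between the fingers and spacer_48 below 0.2 N and (x of spacer_48 in the frame of hook above -0.001 m or horizontal distance between spacer_48 and spacer_60 below 0.066 m or horizontal distance between spacer_48 and spacer_54 below 0.063 m)), for 0.3 s.
7. the 42 mm spacer, released and standing square, is closed between the caliper's jaws until both press on it (contact force between moving_jaw and spacer_42 above 2 N and contact force between fixed_jaw and spacer_42 above 0.5 N and x of spacer_42 in the frame of fixed_jaw between -0.025 and -0.017 m and x of spacer_42 in the frame of moving_jaw between 0.017 and 0.025 m and angle between spacer_42's own z axis and vertical below 0.12 rad and angle between the x axis of spacer_42 and the x axis of fixed_jaw, either way round below 0.12 rad and contact force between the fingers and spacer_42 below 0.2 N), for 0.3 s.
8. the 42 mm spacer hangs astride the hook bar, close to the post or to the thicker spacer before it, let go (contact force between spacer_42 and hook above 0.4 N and y of spacer_42 in the frame of hook between -0.017 and 0.017 m and z of spacer_42 in the frame of hook between 0.12 and 0.137 m and x of spacer_42 in the frame of hook between -0.17 and 0.035 m and angle between spacer_42's own z axis and vertical below 0.3 rad and contact force between the fingers and spacer_42 below 0.2 N and (x of spacer_42 in the frame of hook above 0.002 m or horizontal distance between spacer_42 and spacer_60 below 0.063 m or horizontal distance between spacer_42 and spacer_54 below 0.06 m or horizontal distance between spacer_42 and spacer_48 below 0.057 m)), for 0.3 s.
At the end, for the whole second after the job is handed in: every spacer present hangs upright (within 0.3 rad) and still astride the hook bar, let go; the thickest is within 12 mm of the post and every next one within 12 mm of a thicker one before it; the caliper carriage is shut to within 6 mm (all of step 2 and all of step 4 and all of step 6 and all of step 8 and value of joint carriage below 0.006 m and linear speed of each of spacer_60, spacer_54, spacer_48, spacer_42 below 0.02 m/s); the robot touches nothing.
It fails at once if a caliper jaw is pressed on a spacer with more than 15 N (contact force between any of moving_jaw, fixed_jaw and spacer_60 above 15 N or contact force between any of moving_jaw, fixed_jaw and spacer_54 above 15 N or contact force between any of moving_jaw, fixed_jaw and spacer_48 above 15 N or contact force between any of moving_jaw, fixed_jaw and spacer_42 above 15 N).
It fails at once if a bystander is moved more than 60 mm (distance of any of preamp, tape, seal_ring, blank, spanner, solvent, clamp from where it was at the start of the episode above 0.06 m).
Of spacer_60, spacer_54, spacer_48, spacer_42 only 2 to 3 are there at a start; the rules pass over those that are not, and their reading is None.
At some moment in a run one of spacer_60, spacer_54, spacer_48, spacer_42 may be knocked a few centimetres aside while the robot is not near it.
It also fails if it takes over 210 s, if anything falls off the work surface, if the arm or the gripper's body presses on something with over 40 N, if the wrist force passes 120 N, or if a joint passes its speed limit or range.

## Working session

There is one attempt and no reset: what is moved stays moved. The work goes in short steps, Python scripts to look and compute and a shell command to move; the robot and the scene stay as the last step left them, time stands still between calls to the robot, and variables do not carry over. Pictures are saved under pics/ and viewed, about 12 in all and at most 16, crops included, and the job is handed in when it is done.

```bash
ls; mkdir -p pics; cat > h.py <<'E'
import numpy as np, cv2
from cell import bot
from scipy.spatial.transform import Rotation as R
def ray(pic,uv):
    K=np.array(pic["camera_matrix"]);k=pic["k1"];T=np.array(pic["T"])
    d=np.array([(uv[0]-K[0,2])/K[0,0],(uv[1]-K[1,2])/K[1,1]]);u=d.copy()
    for _ in range(30): u=d/(1+k*(u@u))
    return T[:3,3],T[:3,:3]@np.array([u[0],u[1],1])
def onz(pic,uv,z):
    o,d=ray(pic,uv);return o+d*(z-o[2])/d[2]
def proj(pic,P):
    K=np.array(pic["camera_matrix"]);k=pic["k1"];T=np.array(pic["T"])
    P=np.atleast_2d(P);c=(P-T[:3,3])@T[:3,:3];u=c[:,:2]/c[:,2:];u=u*(1+k*(u**2).sum(1,keepdims=True))
    return u*[K[0,0],K[1,1]]+[K[0,2],K[1,2]]
def save(pic,name,box=None,s=1):
    im=pic["color"][:,:,::-1]
    if box: im=im[box[1]:box[3],box[0]:box[2]]
    cv2.imwrite("pics/"+name,cv2.resize(im,None,fx=s,fy=s,interpolation=cv2.INTER_CUBIC))
E
python3 - <<'E'
from h import *
s=bot.get_state();print(s,bot.tip_reach, R.from_rotvec(s["ee_rot"]).as_matrix().round(3))
Z=dict(fixed_jaw=.027,moving_jaw=.027,thumb_grip=.06)
for c in("top","scene"):
    p=bot.capture(c);save(p,c+"0.png",s=1.5)
    print(c,np.array(p["T"]).round(3).tolist(),p["k1"])
    for n in "spacer_60 spacer_54 spacer_48 spacer_42 caliper fixed_jaw moving_jaw thumb_grip hook seal_ring solvent".split():
        for d in bot.pinpoint(n,p)[:5]:
            print(n,round(d["p"],2),np.round(d["location"],1),onz(p,d["location"],Z.get(n,0)).round(3))
E
```

```text
pics
{'time': 0.0, 'joint_positions': array([-1.32649581,  0.59211477,  0.04828752,  1.60984868, -0.03327634,
        0.94269374, -0.03371617]), 'joint_vel': array([-1.03201824e-04,  9.83090040e-05,  1.41955029e-03, -6.15420428e-04,
        3.85503483e-04, -1.23656712e-03, -3.99726772e-04]), 'joint_efforts': array([-8.06675125e-04, -5.48688269e+01,  1.54651970e+00, -1.98118722e+01,
        9.42619314e-03,  8.93014076e-03,  1.10295210e-05]), 'ee_pos': array([0.23999932, 0.68327565, 0.24713385]), 'ee_rot': array([-0.52791965, -3.09667167,  0.00353018]), 'wrist_force': array([ 0.18701925, -0.75442294,  0.30215253]), 'torque': array([ 0.03806024, -0.0094162 ,  0.03792519]), 'gripper_width': 0.9999953854378859} 0.017 [[-0.944  0.331 -0.001]
 [ 0.331  0.944 -0.002]
 [-0.    -0.002 -1.   ]]
top [[-0.025, -0.981, 0.194, 0.336], [-1.0, 0.028, 0.009, -0.029], [-0.014, -0.193, -0.981, 1.168], [0.0, 0.0, 0.0, 1.0]] 0.04630202152321609
spacer_60 0.78 [283.  183.6] [ 0.594 -0.095  0.   ]
spacer_60 0.69 [323.4 132.2] [ 0.754 -0.227 -0.   ]
spacer_60 0.58 [222.5 176.6] [0.621 0.09  0.   ]
spacer_60 
[... 1789 characters left out ...]
  ]
spacer_48 0.62 [232.1 217.5] [ 0.59  -0.092  0.   ]
spacer_48 0.56 [292.2 239.7] [0.607 0.084 0.   ]
spacer_48 0.26 [260.9 270.7] [0.728 0.046 0.   ]
spacer_42 0.77 [158.1 247. ] [ 0.756 -0.215  0.   ]
spacer_42 0.74 [274.2 209.7] [0.517 0.003 0.   ]
spacer_42 0.62 [232.1 217.5] [ 0.59  -0.092  0.   ]
spacer_42 0.56 [292.2 239.7] [0.607 0.084 0.   ]
spacer_42 0.26 [260.9 270.7] [0.728 0.046 0.   ]
caliper 0.22 [233.4 219.4] [ 0.596 -0.085  0.   ]
fixed_jaw 0.89 [396.6 266.5] [0.623 0.331 0.027]
fixed_jaw 0.6 [173.5 153.3] [ 0.408 -0.389  0.027]
moving_jaw 0.52 [392.9 264.5] [0.62  0.323 0.027]
hook 0.72 [179.7 195.6] [ 0.563 -0.273  0.   ]
seal_ring 0.59 [269.5 209.2] [ 0.52 -0.01  0.  ]
```

View pics/top0.png

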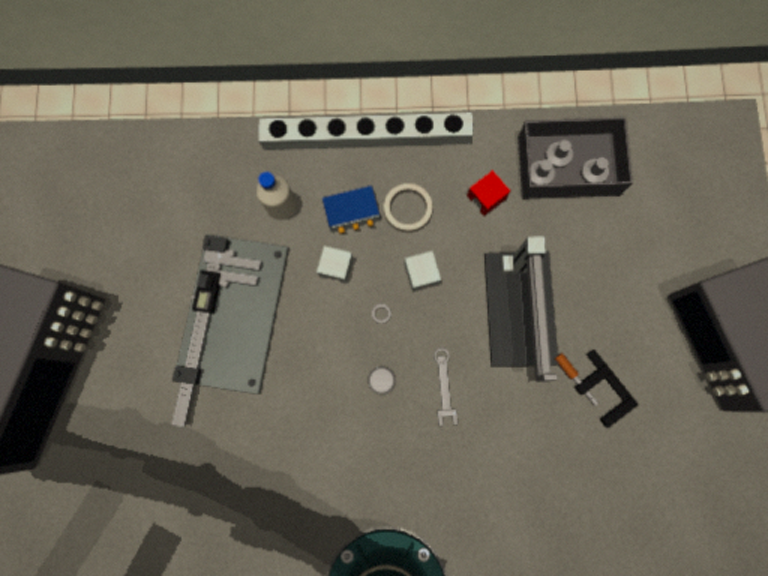

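View pics/scene0.png

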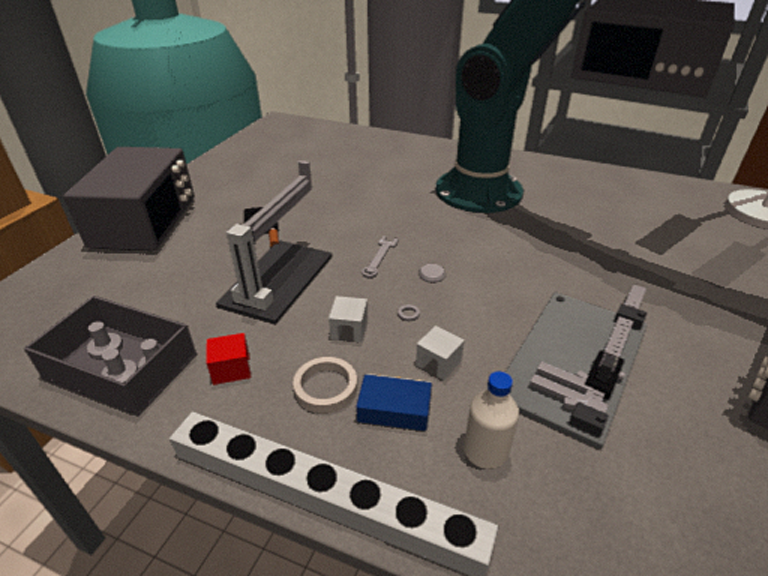

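The top view shows two plain spacers: A at (223,176) and B at (283,180). A red look-alike sits at (326,128), to be left alone. The caliper is on the left, nearly shut, with its fixed jaw at about (147,174). The hook is on the right, with its post at (357,163) and tip at (365,252). Next I'll fit spacer poses and thicknesses, then the caliper and hook geometry.

```bash
cat > fit.py <<'E'
from h import *
from scipy.optimize import minimize
def hullimg(pts,S=4):
    m=np.zeros((384*S,512*S),np.uint8)
    h=cv2.convexHull((((pts+.5)*S-.5)).astype(np.float32))
    cv2.fillConvexPoly(m,np.round(h*16).astype(np.int32),255,shift=4);return m
def corners(x,y,yaw,t,z=0,w=.056,h=.05):
    c=np.array([[a*t/2,b*w/2,e*h] for a in(-1,1) for b in(-1,1) for e in(0,1)])
    r=R.from_euler("z",yaw).as_matrix();return c@r.T+[x,y,z]
def masks(pic,xy,z=.025,name="spacer_60",tol=25):
    c=proj(pic,[[*xy,z]])[0];best=None
    for d in bot.regions_of(name,pic):
        b=np.array(d["box"][:2])
        if np.hypot(*(b-c))<tol and d["p"]>.2:
            m=d["mask"].astype(np.uint8);ys,xs=np.nonzero(m)
            p=np.stack([xs,ys],1).astype(float)
            p=np.concatenate([p+[i,j] for i in(-.5,.5) for j in(-.5,.5)])
            return hullimg(p)
def fit(pics,xy,yaw0s=(0,.4,-.4,.8),z=0,ts=(.06,.054,.048,.042),tol=25):
    ms=[masks(p,xy,z+.025,tol=tol) for p in pics];out=[]
    ok=[(p,m) for p,m in zip(pics,ms) if m is not None]
    for t in ts:
        def cost(v):
            return sum((hullimg(proj(p,corners(v[0],v[1],v[2],t,z)))!=m).sum()/16 for p,m in ok)
        rs=[minimize(cost,[*xy,a],method="Nelder-Mead",options=dict(initial_simplex=[[xy[0]+dx,xy[1]+dy,a+da] for dx,dy,da in((0,0,0),(.01,0,0),(0,.01,0),(0,0,.2))],xatol=1e-4,fatol=.3)) for a in yaw0s]
        r=min(rs,key=lambda r:r.fun);out.append((t,round(r.fun,1),r.x.round(4)))
    return len(ok),out
E
python3 - <<'E'
from fit import *
p=bot.capture("top");q=bot.capture("scene")
for n,xy in (("A",(.607,.084)),("B",(.592,-.093))):
    for v in ([p,q],[p],[q]):
        k,o=fit(v,xy)
        print(n,k,*o,sep="\n  ")
save(p,"work.png",(110,140,380,270),2.9)
E
```

```text
A
  2
  (0.06, np.float64(67.8), array([0.6145, 0.0856, 1.3292]))
  (0.054, np.float64(94.7), array([ 0.6141,  0.0849, -0.2581]))
  (0.048, np.float64(179.1), array([ 0.6149,  0.0844, -0.2761]))
  (0.042, np.float64(273.6), array([ 0.616 ,  0.0844, -0.2959]))
A
  1
  (0.06, np.float64(33.1), array([0.6144, 0.0839, 1.3505]))
  (0.054, np.float64(26.0), array([ 0.6138,  0.0846, -0.2237]))
  (0.048, np.float64(59.9), array([ 0.6133,  0.085 , -0.2299]))
  (0.042, np.float64(99.3), array([ 0.6136,  0.0847, -0.2459]))
A
  1
  (0.06, np.float64(31.7), array([0.614 , 0.0859, 1.3404]))
  (0.054, np.float64(61.3), array([ 0.6151,  0.0859, -0.3138]))
  (0.048, np.float64(110.1), array([ 0.6157,  0.0854, -0.3562]))
  (0.042, np.float64(168.1), array([ 0.6183,  0.0845, -0.3313]))
B
  2
  (0.06, np.float64(61.5), array([ 0.5953, -0.0881,  0.2638]))
  (0.054, np.float64(117.5), array([ 0.5952, -0.0881,  0.2722]))
  (0.048, np.float64(188.8), array([ 0.597 , -0.0874,  0.2524]))
  (0.042, np.float64(263.4), array([ 0.5989, -0.0869,  0.2489]))
B
  1
  (0.06, np.float64(27.2), array([ 0.5958, -0.0888,  0.2317]))
  (0.054, np.float64(54.5), array([ 0.5956, -0.0891,  0.237 ]))
  (0.048, np.float64(91.3), array([ 0.5958, -0.0891,  0.2954]))
  (0.042, np.float64(132.6), array([ 0.5943, -0.0898,  0.327 ]))
B
  1
  (0.06, np.float64(28.1), array([ 0.5952, -0.0878,  0.2771]))
  (0.054, np.float64(60.0), array([ 0.5974, -0.0871,  0.2759]))
  (0.048, np.float64(93.2), array([ 0.5992, -0.0866,  0.2474]))
  (0.042, np.float64(128.2), array([ 0.6023, -0.0856,  0.2473]))
```

View pics/work.png

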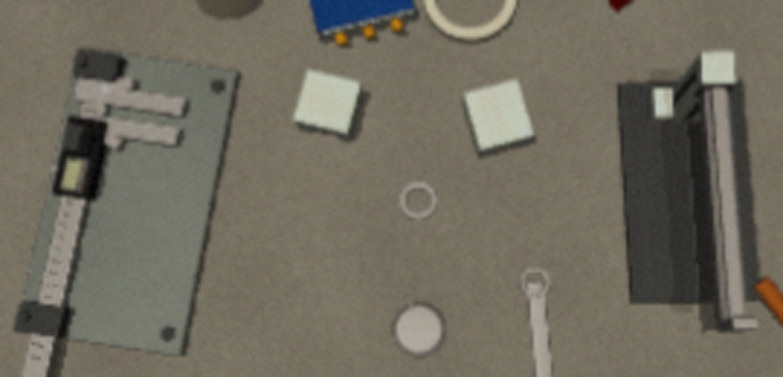

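```bash
python3 - <<'E'
from fit import *
p=bot.capture("top");q=bot.capture("scene")
f=lambda u,v,z: onz(p,(110+(u+.5)/2.9-.5,140+(v+.5)/2.9-.5),z)
a,b=f(238.5,71,.015),f(184.5,355,.015);print("plate -y corners",a,b,np.hypot(*(a-b)[:2]),np.arctan2(*(a-b)[1::-1]))
print("hook bar ctr", a1:=f(716,90,.166),b1:=f(731,315,.166),np.arctan2(*(a1-b1)[1::-1]))
print("post top ctr",f(718,68,.170)," base corners",f(617,84,.01),f(630,303,.01))
print("jaw fixed edge",f(110,106,.032),f(184,116,.032),"moving",f(125,123,.032),f(180,130,.032),"grip",f(75,176,.072))
for n,xy in (("A",(.614,.085)),("B",(.595,-.088))):
    ms=[(c,masks(c,xy)) for c in(p,q)]
    for yaw0 in ((-.22,1.34) if n=="A" else (.26,1.83)):
        cost=lambda v:sum((hullimg(proj(c,corners(v[0],v[1],v[2],v[3],0,v[4])))!=m).sum()/16 for c,m in ms)
        r=minimize(cost,[*xy,yaw0,.054,.056],method="Nelder-Mead",options=dict(initial_simplex=np.array([*xy,yaw0,.054,.056])+np.vstack([np.zeros(5),np.diag([.008,.008,.15,.006,.006])]),maxiter=400))
        print(n,r.fun,r.x.round(4))
c=[]
for xy in ((.614,.085),(.595,-.088)):
    u,v=proj(q,[[*xy,.025]])[0].astype(int);c.append(cv2.resize(q["color"][v-28:v+28,u-28:u+28,::-1],(390,390),interpolation=cv2.INTER_CUBIC))
cv2.imwrite("pics/slots.png",np.hstack(c))
E
```

```text
plate -y corners [0.65879109 0.18136806 0.015     ] [0.36634659 0.23288583 0.015     ] 0.2969475799692496 -0.1743734477972557
hook bar ctr [ 0.58596643 -0.2789255   0.166     ] [ 0.38445172 -0.27682581  0.166     ] -0.010419190894223789
post top ctr [ 0.60535701 -0.28119118  0.17      ]  base corners [ 0.63451773 -0.21545296  0.01      ] [ 0.40638586 -0.21541779  0.01      ]
jaw fixed edge [0.62041587 0.31001704 0.032     ] [0.60774534 0.23389786 0.032     ] moving [0.60204814 0.29417399 0.032     ] [0.5931228  0.23775267 0.032     ] grip [0.54071616 0.33020934 0.072     ]
A 72.5625 [ 0.6147  0.0859 -0.2804  0.0564  0.0587]
A 70.9375 [0.6149 0.0861 1.2963 0.0587 0.0561]
B 90.875 [ 0.5959 -0.0878  0.2443  0.0599  0.0584]
B 90.4375 [ 0.596  -0.0878  1.7918  0.0584  0.0601]
```

View pics/slots.png

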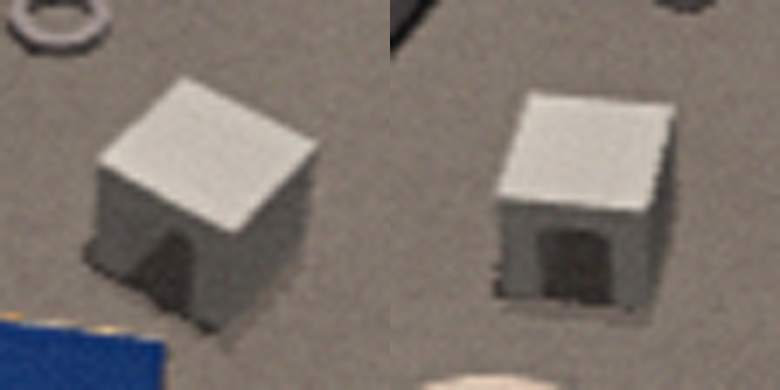

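The raw mask fit puts B (283,180) at about 60 mm thick and A (223,176) at about 56 mm. The masks read roughly 2.5 mm oversize, going by the known 56 mm width, so I take B as spacer_60 and A as spacer_54. The crop shows both slots in plain aluminium, with yaws of about +0.25 and -0.25. I'll open the caliper first.

```bash
cat > go.py <<'E'
import sys
from h import *
# go.py w x y z yaw | c cx cy z | k hx hy z   (yaw = direction of frame x; tool y along frame y)
CAL=(.5273,.2908,-.172); HOOK=(.555,-.279,-.005)
def to(fr,x,y): c,s=np.cos(fr[2]),np.sin(fr[2]); return fr[0]+c*x-s*y, fr[1]+s*x+c*y
if __name__=="__main__":
    m=sys.argv[1];a=list(map(float,sys.argv[2:]))
    if m=="w": x,y,z,yaw=a
    else:
        F=CAL if m=="c" else HOOK; (x,y),z,yaw=to(F,a[0],a[1]),a[2],F[2]
    s=bot.get_state();M=R.from_rotvec(s["ee_rot"]).as_matrix();ty=np.arctan2(M[1,1],M[0,1])
    d=(yaw+np.pi/2-ty+np.pi/2)%np.pi-np.pi/2
    M2=R.from_euler("z",d).as_matrix()@M
    sh=M2.T@(np.array([x,y,z])-s["ee_pos"])*100
    print("t %.2f"%s["time"],"pos",s["ee_pos"].round(4),"w",round(s["gripper_width"],3),"F",s["wrist_force"].round(1),"j7 %.2f"%s["joint_positions"][6])
    print("target",np.round([x,y,z],4),"roll first %.3f then shift cm"%(-d),sh.round(2),"rows>= %.1f"%(np.linalg.norm(sh)/6.2))
E
python3 go.py c .0415 .051 .12
```

```text
t 2.00 pos [0.2402 0.6841 0.2483] w 1.002 F [-0.4  0.1 -0.6] j7 -0.03
target [0.5769 0.3339 0.12  ] roll first -0.166 then shift cm [-39.16 -28.73  12.83] rows>= 8.1
```

```bash
python3 -m jog '[[[0,0,0],-0.166],[[-4.35,-3.19,1.43],0],[[-4.35,-3.19,1.43],0],[[-4.35,-3.19,1.43],0],[[-4.35,-3.19,1.43],0],[[-4.35,-3.19,1.43],0],[[-4.35,-3.19,1.43],0],[[-4.35,-3.19,1.43],0],[[-4.35,-3.19,1.43],0],[[-4.35,-3.19,1.43],0]]' 0 30; python3 -m jog '[[[0,0,0],0],[[0,0,0],0],[[0,0,0],0]]'; python3 go.py c .0415 .051 .062; python3 - <<'E'
from h import *
q=bot.capture("scene");p=bot.capture("top")
u,v=proj(q,[[.577,.334,.06]])[0].astype(int);a,b=proj(p,[[.577,.334,.06]])[0].astype(int)
print(u,v,a,b)
f=lambda c,u,v:cv2.resize(c["color"][max(v-45,0):v+45,max(u-45,0):u+45,::-1],(390,390),interpolation=cv2.INTER_CUBIC)
cv2.imwrite("pics/grip.png",np.hstack([f(q,u,v),f(p,a,b)]))
for c in (q,p):
  for d in bot.pinpoint("thumb_grip",c)[:2]: print(d["p"],d["location"],onz(c,d["location"],.06))
E
```

```text
time: 3.25
ee_pos: [0.5783, 0.3332, 0.1194]
ee_rot: [0.269, 3.129, 0.001]
wrist_force: [0.6, 1.4, 0.1]
gripper_width: 0.499
time: 3.62
ee_pos: [0.5757, 0.3367, 0.12]
ee_rot: [-0.264, -3.13, -0.003]
wrist_force: [-0.3, -1.4, 0.1]
gripper_width: 0.5
t 3.62 pos [0.5757 0.3367 0.12  ] w 0.5 F [-0.3 -1.4  0.1] j7 0.79
target [0.5769 0.3339 0.062 ] roll first 0.003 then shift cm [-0.17 -0.25  5.8 ] rows>= 0.9
403 242 136 188
0.79 [403.7, 245.2] [0.58515407 0.33479684 0.06      ]
0.89 [135.0, 189.9] [0.57373762 0.33676192 0.06      ]
```

View pics/grip.png

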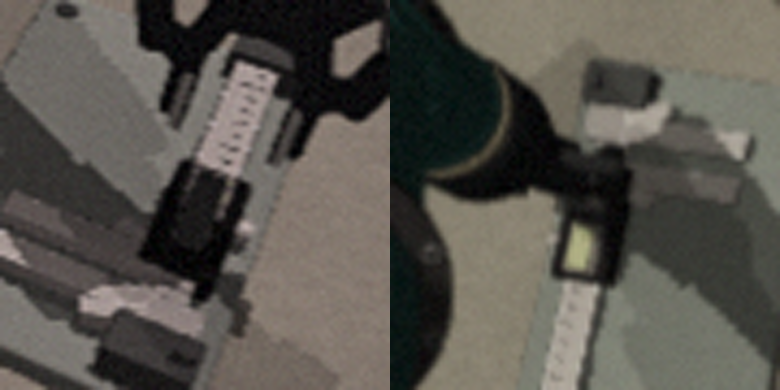

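The left crop shows the fingers straddling the beam, with the black carriage and its grip block between them, near scene pixel (404,246). That matches the geometry, so I go down and pinch.

```bash
python3 -m jog '[[[-0.3,-0.2,1.9],0],[[0,0,1.9],0],[[0,0,1.0],0],[[0,0,1.0],0],[[0,0,0],0]]' && python3 -m jog '[[[0,0,0],0],[[0,0,0],0],[[0,0,0],0],[[0,0,0],0],[[0,0,0],0],[[0,0,0],0]]' -1 30; python3 go.py c .0415 .051 .062
```

```text
time: 4.45
ee_pos: [0.579, 0.3314, 0.0604]
ee_rot: [-0.269, -3.128, 0.002]
wrist_force: [-0.5, -0.8, 0.6]
gripper_width: 0.501
time: 5.2
ee_pos: [0.5808, 0.337, 0.0626]
ee_rot: [0.268, 3.126, 0.013]
wrist_force: [2.3, 6.8, -5.2]
gripper_width: 0.18
t 5.20 pos [0.5808 0.337  0.0626] w 0.18 F [ 2.3  6.8 -5.2] j7 0.79
target [0.5769 0.3339 0.062 ] roll first 0.001 then shift cm [ 0.33 -0.37  0.06] rows>= 0.1
```

```bash
python3 -m jog '[[[0.4,0.4,0],0],[[1.1,0,0],0],[[1.1,0,0],0],[[1.1,0,0],0],[[1.1,0,0],0],[[1.1,0,0],0],[[1.1,0,0],0],[[1.1,0,0],0],[[0.9,0,0],0],[[0,0,0],0]]'; python3 go.py c -.0475 .0545 .062
```

```text
time: 6.45
ee_pos: [0.4925, 0.3533, 0.0626]
ee_rot: [0.27, 3.127, 0.006]
wrist_force: [2.5, 4.3, -0.8]
gripper_width: 0.179
t 6.45 pos [0.4925 0.3533 0.0626] w 0.179 F [ 2.5  4.3 -0.8] j7 0.70
target [0.4898 0.3526 0.062 ] roll first 0.000 then shift cm [ 0.25 -0.11  0.05] rows>= 0.0
```

```bash
python3 -m jog '[[[0,0,0],0],[[0,0,0],0],[[0,0,0],0],[[0,0,-3],0],[[0,0,-5],0],[[0,0,-6],0],[[0,0,0],0]]' 0.1 30; python3 go.py w .5955 -.088 .16 .25
```

```text
time: 7.32
ee_pos: [0.4944, 0.3528, 0.2067]
ee_rot: [0.27, 3.123, 0.011]
wrist_force: [-0.2, 0.0, -0.1]
gripper_width: 0.552
t 7.33 pos [0.4944 0.3528 0.2067] w 0.552 F [-0.2  0.  -0.1] j7 0.70
target [ 0.5955 -0.088   0.16  ] roll first -0.422 then shift cm [  1.13 -45.24   4.32] rows>= 7.3
```

```bash
python3 -m jog '[[[0,0,0],-0.141],[[0,0,0],-0.141],[[0,0,0],-0.14],[[0.16,-6,0.5],0],[[0.16,-6,0.5],0],[[0.16,-6,0.5],0],[[0.16,-6,0.5],0],[[0.16,-6,0.5],0],[[0.16,-6,0.5],0],[[0.16,-6,0.5],0]]' 1 30; python3 -m jog '[[[0.05,-3.2,0.8],0],[[0,0,0],0],[[0,0,0],0]]'; python3 go.py w .5955 -.088 .12 .25;  python3 - <<'E'
from fit import *
p=bot.capture("top");q=bot.capture("scene")
a,b=proj(p,[[.54,.29,.03]])[0].astype(int)
u,v=proj(q,[[.5955,-.088,.06]])[0].astype(int)
f=lambda c,u,v:cv2.resize(c["color"][max(v-45,0):v+45,max(u-45,0):u+45,::-1],(390,390),interpolation=cv2.INTER_CUBIC)
cv2.imwrite("pics/open.png",np.hstack([f(p,a,b),f(q,u,v)]));print(a-45,b-45)
for n,z in(("fixed_jaw",.027),("moving_jaw",.027),("thumb_grip",.06)):
  for c in (p,q):
    for d in bot.pinpoint(n,c)[:1]: print(n,d["p"],onz(c,d["location"],z).round(4))
k,o=fit([p,q],(.614,.0855));print(k,*o,sep="\n")
k,o=fit([p,q],(.5955,-.088));print(k,*o,sep="\n")
E
```

```text
time: 8.57
ee_pos: [0.5838, -0.0606, 0.1652]
ee_rot: [0.392, -3.115, -0.001]
wrist_force: [0.8, 0.3, -0.0]
gripper_width: 0.999
time: 8.95
ee_pos: [0.5912, -0.0884, 0.1578]
ee_rot: [0.394, -3.115, -0.002]
wrist_force: [-0.1, -0.4, -0.3]
gripper_width: 1.0
t 8.95 pos [ 0.5912 -0.0884  0.1578] w 1.0 F [-0.1 -0.4 -0.3] j7 1.80
target [ 0.5955 -0.088   0.12  ] roll first 0.001 then shift cm [-0.43 -0.07  3.78] rows>= 0.6
108 157
fixed_jaw 0.8 [0.6321 0.3193 0.027 ]
fixed_jaw 0.85 [0.6285 0.3243 0.027 ]
moving_jaw 0.67 [0.5147 0.3347 0.027 ]
moving_jaw 0.75 [0.53   0.3397 0.027 ]
thumb_grip 0.9 [0.4914 0.3553 0.06  ]
thumb_grip 0.96 [0.4864 0.3501 0.06  ]
2
(0.06, np.float64(103.7), array([0.614 , 0.0851, 1.306 ]))
(0.054, np.float64(83.2), array([ 0.6139,  0.0863, -0.2731]))
(0.048, np.float64(142.8), array([ 0.6149,  0.0858, -0.3039]))
(0.042, np.float64(235.2), array([ 0.6168,  0.0847, -0.2721]))
2
(0.06, np.float64(366.4), array([ 0.5949, -0.0869,  0.2702]))
(0.054, np.float64(366.7), array([ 0.592 , -0.0882,  0.2572]))
(0.048, np.float64(368.9), array([ 0.5894, -0.0889,  0.2569]))
(0.042, np.float64(376.4), array([ 0.5905, -0.0881,  0.2399]))
```

View pics/open.png

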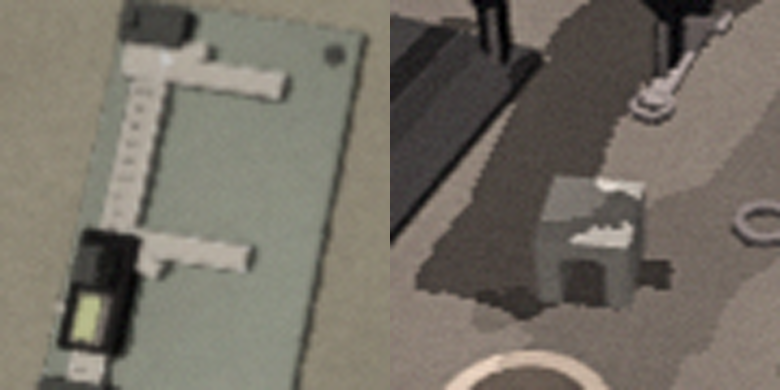

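```bash
python3 -m jog '[[[-0.4,-0.1,2.6],0],[[0,0,3],0],[[0,0,3],0],[[0,0,2],0],[[0,0,1],0],[[0,0,0],0],[[0,0,0],0]]'; python3 go.py w .5955 -.0875 .042 .255; python3 -m jog '[[[0,0,0],0],[[0,0,0],0],[[0,0,0],0],[[0,0,0],0],[[0,0,0],0]]' -1 40;  python3 - <<'E'
from h import *
from go import to
f=lambda u,v,z=.032: None
import numpy as np
p=bot.capture("top")
f=lambda u,v,z=.032: onz(p,(108+(u+.5)/4.333-.5,157+(v+.5)/4.333-.5),z)
for n,a,b in(("fix",(172,83),(280,100)),("mov",(150,231),(252,245))):
    A,B=f(*a),f(*b);d=(A-B)[:2];print(n,A,B,"yaw",-np.arctan2(d[0],d[1]))
print("fixed tip end",f(289,88),"mov tip end",f(255,258))
print("plate corners",f(368,36,.015))
E
```

```text
time: 10.42
ee_pos: [0.597, -0.0898, 0.0435]
ee_rot: [-0.392, 3.115, -0.001]
wrist_force: [0.4, 0.0, 0.8]
gripper_width: 0.998
t 10.43 pos [ 0.597  -0.0898  0.0435] w 0.998 F [0.4 0.  0.8] j7 1.77
target [ 0.5955 -0.0875  0.042 ] roll first -0.005 then shift cm [0.09 0.26 0.15] rows>= 0.1
time: 11.05
ee_pos: [0.5966, -0.0888, 0.0436]
ee_rot: [-0.393, 3.116, 0.001]
wrist_force: [-0.9, 1.6, 4.6]
gripper_width: 0.647
fix [0.62183197 0.31092641 0.032     ] [0.6077523  0.23652932 0.032     ] yaw -0.18703813557338383
mov [0.51912853 0.32272627 0.032     ] [0.50759283 0.25367993 0.032     ] yaw -0.16554284259471294
fixed tip end [0.61606595 0.23048092 0.032     ] mov tip end [0.49867398 0.2514683  0.032     ]
plate corners [0.65631502 0.17943041 0.015     ]
```

```bash
python3 -m jog '[[[0,0,-1],0],[[0,0,-3],0],[[0,0,-4],0],[[0,0,-4],0],[[0,0,0],0]]'; python3 go.py w .576 .269 .15 -.174
```

```text
time: 11.72
ee_pos: [0.5984, -0.0903, 0.166]
ee_rot: [-0.39, 3.11, -0.003]
wrist_force: [0.4, 0.4, -3.6]
gripper_width: 0.645
t 11.72 pos [ 0.5984 -0.0903  0.166 ] w 0.645 F [ 0.4  0.4 -3.6] j7 1.80
target [0.576 0.269 0.15 ] roll first 0.424 then shift cm [ 8.44 35.01  1.45] rows>= 5.8
```

```bash
python3 -m jog '[[[0,0,0],0.142],[[0,0,0],0.141],[[0,0,0],0.141],[[1.3,5,0],0],[[1.3,5,0],0],[[1.3,5,0],0],[[1.3,5,0],0],[[1.3,5,0],0],[[1.3,5,0],0],[[0.64,5,1],0]]'; python3 -m jog '[[[0,0,0],0],[[0,0,3],0],[[0,0,2],0],[[0,0,0],0]]'; python3 go.py w .576 .269 .06 -.174
```

```text
time: 12.98
ee_pos: [0.5723, 0.2708, 0.1514]
ee_rot: [-0.272, -3.128, 0.002]
wrist_force: [0.4, 0.7, -2.9]
gripper_width: 0.648
time: 13.48
ee_pos: [0.5717, 0.2677, 0.1]
ee_rot: [-0.274, -3.125, 0.006]
wrist_force: [-0.4, -0.2, -3.1]
gripper_width: 0.649
t 13.47 pos [0.5717 0.2677 0.1   ] w 0.649 F [-0.4 -0.2 -3.1] j7 0.91
target [0.576 0.269 0.06 ] roll first -0.001 then shift cm [-0.42  0.22  4.  ] rows>= 0.6
```

```bash
python3 -m jog '[[[-0.2,0.1,1.5],0],[[0,0,1],0],[[0,0,0.7],0],[[0,0,0.5],0],[[0,0,0.3],0],[[0,0,0],0],[[0,0,0],0]]'; python3 - <<'E'
from h import *
p=bot.capture("top");q=bot.capture("scene")
a,b=proj(p,[[.56,.28,.03]])[0].astype(int)
u,v=proj(q,[[.576,.28,.06]])[0].astype(int)
f=lambda c,u,v:cv2.resize(c["color"][max(v-45,0):v+45,max(u-45,0):u+45,::-1],(390,390),interpolation=cv2.INTER_CUBIC)
cv2.imwrite("pics/place1.png",np.hstack([f(p,a,b),f(q,u,v)]))
E
```

```text
time: 14.35
ee_pos: [0.576, 0.2704, 0.0629]
ee_rot: [0.273, 3.129, 0.001]
wrist_force: [0.5, -0.6, -2.2]
gripper_width: 0.646
```

View pics/place1.png

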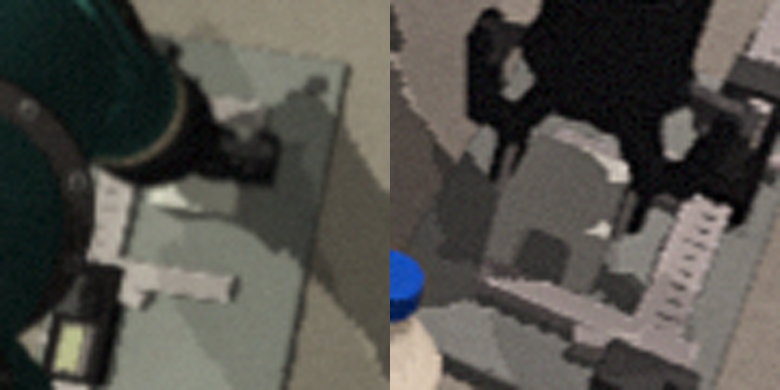

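The scene crop shows the held spacer just in front of the fixed jaw, square to it and clear of the beam. I lower the last few millimetres and release.

```bash
python3 -m jog '[[[0,0,0.2],0],[[0,0,0.2],0],[[0,0,0],0],[[0,0,0],0]]'; python3 -m jog '[[[0,0,0],0],[[0,0,0],0],[[0,0,0],0],[[0,0,-1],0],[[0,0,-3],0],[[0,0,-5],0],[[0,0,-5],0],[[0,0,0],0]]' 1; python3 go.py w .490 .353 .12 -.174
```

```text
time: 14.95
ee_pos: [0.5758, 0.2703, 0.0587]
ee_rot: [0.273, 3.13, 0.0]
wrist_force: [-0.1, 0.3, -1.0]
gripper_width: 0.643
time: 15.95
ee_pos: [0.5789, 0.2717, 0.2042]
ee_rot: [0.272, 3.121, 0.009]
wrist_force: [0.5, -0.1, 0.1]
gripper_width: 0.993
t 15.95 pos [0.5789 0.2717 0.2042] w 0.993 F [ 0.5 -0.1  0.1] j7 0.91
target [0.49  0.353 0.12 ] roll first -0.000 then shift cm [10.24  6.42  8.37] rows>= 2.4
```

```bash
python3 -m jog '[[[3.3,2.2,0],0],[[3.3,2.2,2],0],[[3.4,2.1,3],0],[[0,0,3],0],[[0,0,0],0],[[0,0,0],0]]' 0 30; python3 go.py w .4915 .3533 .0625 -.174;  python3 - <<'E'
from fit import *
p=bot.capture("top");q=bot.capture("scene")
k,o=fit([p,q],(.576,.27),yaw0s=(-.174,),z=.015,ts=(.06,));print(k,*o)
k,o=fit([q],(.576,.27),yaw0s=(-.174,),z=.015,ts=(.06,));print(k,*o)
E
```

```text
time: 16.7
ee_pos: [0.4895, 0.351, 0.1192]
ee_rot: [0.275, 3.129, 0.0]
wrist_force: [0.2, 0.5, 0.5]
gripper_width: 0.497
t 16.70 pos [0.4895 0.351  0.1192] w 0.497 F [0.2 0.5 0.5] j7 0.72
target [0.4915 0.3533 0.0625] roll first -0.001 then shift cm [-0.15  0.26  5.67] rows>= 0.9
2 (0.06, np.float64(139.0), array([ 0.5745,  0.2704, -0.1647]))
1 (0.06, np.float64(57.4), array([ 0.5696,  0.2705, -0.2085]))
```

```bash
python3 -m jog '[[[-0.15,0.3,1.9],0],[[0,0,1.9],0],[[0,0,1.0],0],[[0,0,0.8],0],[[0,0,0],0]]' && python3 -m jog '[[[0,0,0],0],[[0,0,0],0],[[0,0,0],0],[[0,0,0],0],[[0,0,0],0],[[0,0,0],0]]' -1 30; python3 go.py w .4915 .3533 .0625 -.174
```

```text
time: 17.58
ee_pos: [0.4901, 0.3539, 0.0617]
ee_rot: [-0.272, -3.129, 0.002]
wrist_force: [-0.3, 0.1, 0.2]
gripper_width: 0.504
time: 18.32
ee_pos: [0.4907, 0.3537, 0.0632]
ee_rot: [0.274, 3.129, -0.001]
wrist_force: [-0.5, -2.4, 5.8]
gripper_width: 0.182
t 18.32 pos [0.4907 0.3537 0.0632] w 0.182 F [-0.5 -2.4  5.8] j7 0.72
target [0.4915 0.3533 0.0625] roll first -0.001 then shift cm [-0.08 -0.03  0.07] rows>= 0.0
```

```bash
python3 -m jog '[[[-0.4,0,0],0],[[-0.4,0,0],0],[[-0.4,0,0],0],[[-0.4,0,0],0],[[-0.4,0,0],0],[[-0.4,0,0],0],[[-0.4,0,0],0],[[-0.4,0,0],0],[[-0.4,0,0],0],[[0,0,0],0]]'; python3 -m jog '[[[-0.2,0,0],0],[[-0.2,0,0],0]]';python3 -m jog '[[[-0.2,0,0],0],[[0,0,0],0]]'; python3 go.py w .4915 .3533 .0625 -.174;  python3 - <<'E'
from fit import *
p=bot.capture("top");q=bot.capture("scene")
f=lambda c,u,v:cv2.resize(c["color"][max(v-45,0):v+45,max(u-45,0):u+45,::-1],(390,390),interpolation=cv2.INTER_CUBIC)
a,b=proj(p,[[.58,.27,.03]])[0].astype(int)
u,v=proj(q,[[.576,.28,.06]])[0].astype(int)
cv2.imwrite("pics/close1.png",np.hstack([f(p,a,b),f(q,u,v)]))
E
```

```text
time: 19.58
ee_pos: [0.525, 0.3474, 0.0632]
ee_rot: [-0.273, -3.128, 0.002]
wrist_force: [-3.2, -2.1, 7.4]
gripper_width: 0.182
time: 19.82
ee_pos: [0.5271, 0.3471, 0.0632]
ee_rot: [-0.272, -3.125, 0.003]
wrist_force: [-7.1, -2.0, 10.7]
gripper_width: 0.177
time: 20.08
ee_pos: [0.5291, 0.3467, 0.0632]
ee_rot: [-0.272, -3.125, 0.003]
wrist_force: [-6.7, -2.4, 9.7]
gripper_width: 0.181
t 20.07 pos [0.5291 0.3467 0.0632] w 0.181 F [-6.7 -2.4  9.7] j7 0.77
target [0.4915 0.3533 0.0625] roll first 0.000 then shift cm [ 3.81 -0.    0.08] rows>= 0.6
```

View pics/close1.png

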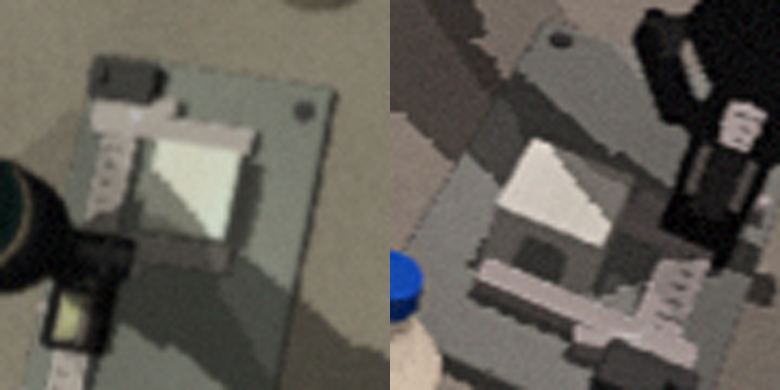

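The jaws are closing on the spacer and it stands square between them. I carry on in 2 mm steps, watching the force.

```bash
for i in 1 2; do python3 -m jog '[[[-0.2,0,0],0],[[0,0,0],0]]' | grep -E "pos|force"; done; python3 -m jog '[[[-0.2,0,0],0],[[0,0,0],0]]' | grep -E "pos|force"
```

```text
ee_pos: [0.5309, 0.3464, 0.0632]
wrist_force: [-6.3, -3.1, 10.4]
ee_pos: [0.5329, 0.346, 0.0632]
wrist_force: [-7.2, -2.6, 10.3]
ee_pos: [0.5348, 0.3457, 0.0632]
wrist_force: [-6.4, -2.5, 9.6]
```

```bash
python3 -m jog '[[[-0.2,0,0],0],[[0,0,0],0]]' | grep -E "pos|force"; python3 -m jog '[[[-0.2,0,0],0],[[0,0,0],0]]' | grep -E "pos|force";  python3 -m jog '[[[-0.2,0,0],0],[[0,0,0],0]]' | grep -E "pos|force"; python3 - <<'E'
from fit import *
p=bot.capture("top");q=bot.capture("scene")
k,o=fit([p,q],(.576,.27),yaw0s=(-.174,),z=.015,ts=(.06,));print(k,*o)
E
```

```text
ee_pos: [0.5364, 0.3454, 0.0632]
wrist_force: [-8.0, -3.2, 10.9]
ee_pos: [0.5378, 0.3451, 0.0632]
wrist_force: [-8.3, -2.9, 11.9]
ee_pos: [0.5392, 0.3448, 0.0632]
wrist_force: [-8.6, -2.9, 12.1]
2 (0.06, np.float64(205.4), array([ 0.5831,  0.2677, -0.1856]))
```

The force is climbing at the spring's rate, and the spacer fit now sits against the fixed jaw. I hold briefly, then open back about 45 mm.

```bash
python3 -m jog '[[[-0.15,0,0],0],[[0,0,0],0],[[0,0,0],0],[[0,0,0],0],[[0,0,0],0],[[0,0,0],0]]'| grep -E "pos|force"; python3 -m jog '[[[0.4,0,0],0],[[0.5,0,0],0],[[0.5,0,0],0],[[0.5,0,0],0],[[0.5,0,0],0],[[0.5,0,0],0],[[0.5,0,0],0],[[0.5,0,0],0],[[0.5,0,0],0],[[0,0,0],0]]'| grep -E "pos|force"; python3 -m jog '[[[0,0,0],0],[[0,0,0],0],[[0,0,0],0],[[0,0,-3],0],[[0,0,-5],0],[[0,0,-6],0],[[0,0,0],0]]' 0 30; python3 go.py w .583 .268 .12 -.174
```

```text
ee_pos: [0.5401, 0.3447, 0.0631]
wrist_force: [-9.3, -2.0, 12.5]
ee_pos: [0.5032, 0.3514, 0.0632]
wrist_force: [2.4, -3.8, 5.2]
time: 24.75
ee_pos: [0.5047, 0.3548, 0.2077]
ee_rot: [0.271, 3.122, 0.012]
wrist_force: [-0.2, 0.3, -0.0]
gripper_width: 0.503
t 24.75 pos [0.5047 0.3548 0.2077] w 0.503 F [-0.2  0.3 -0. ] j7 0.73
target [0.583 0.268 0.12 ] roll first 0.001 then shift cm [-9.16 -7.27  8.78] rows>= 2.4
```

```bash
python3 -m jog '[[[-3.1,-2.4,0],0],[[-3.1,-2.4,0],0],[[-2.96,-2.47,1],0],[[0,0,4],0],[[0,0,3],0],[[0,0,0],0],[[0,0,0],0]]' 1 40|grep -E "pos|time"; python3 - <<'E'
from fit import *
p=bot.capture("top");q=bot.capture("scene")
k,o=fit([p,q],(.583,.268),yaw0s=(-.174,),z=.015,ts=(.06,));print(k,*o)
k,o=fit([p,q],(.614,.0855),yaw0s=(-.27,),ts=(.06,.054,.048));print(k,*o)
E
python3 go.py w .583 .268 .0587 -.174
```

```text
time: 25.62
ee_pos: [0.5796, 0.2652, 0.1228]
2 (0.06, np.float64(346.9), array([ 0.5697,  0.2696, -0.2179]))
2 (0.06, np.float64(170.2), array([ 0.6123,  0.086 , -0.2684])) (0.054, np.float64(107.6), array([ 0.6131,  0.0866, -0.3109])) (0.048, np.float64(113.5), array([ 0.6152,  0.0856, -0.2773]))
t 25.93 pos [0.58   0.2652 0.1236] w 1.002 F [-0.   0.1  0.4] j7 0.92
target [0.583  0.268  0.0587] roll first 0.000 then shift cm [-0.24  0.33  6.49] rows>= 1.0
```

```bash
python3 -m jog '[[[-0.25,0.3,2],0],[[0,0,2],0],[[0,0,1.3],0],[[0,0,0.8],0],[[0,0,0.35],0],[[0,0,0],0]]'|grep -E "pos|force"; python3 -m jog '[[[0,0,0],0],[[0,0,0],0],[[0,0,0],0],[[0,0,0],0],[[0,0,0],0]]' -1 40;  python3 -m jog '[[[0,0,-1],0],[[0,0,-3],0],[[0,0,-6],0],[[0,0,-6],0],[[0,0,-1],0],[[0,0,0],0]]'; python3 - <<'E'
from h import *
p=bot.capture("top");q=bot.capture("scene")
# hook bar and post
a=(350,150);save(p,"_h.png")
f=lambda c,u,v,w:cv2.resize(c["color"][max(v-w,0):v+w,max(u-w,0):u+w,::-1],(390,390),interpolation=cv2.INTER_CUBIC)
cv2.imwrite("pics/hook.png",np.hstack([f(p,360,205,65),f(q,180,165,65)]))
for c in (p,q):
    for d in bot.pinpoint("hook",c)[:2]: print(d["p"],onz(c,d["location"],0).round(4))
E
```

```text
ee_pos: [0.5826, 0.2674, 0.058]
wrist_force: [0.5, -0.0, 0.6]
time: 27.3
ee_pos: [0.583, 0.2679, 0.059]
ee_rot: [0.273, 3.129, 0.002]
wrist_force: [-0.2, -0.3, 5.3]
gripper_width: 0.644
time: 28.05
ee_pos: [0.5818, 0.2669, 0.228]
ee_rot: [-0.273, -3.129, 0.001]
wrist_force: [0.1, 0.1, -4.1]
gripper_width: 0.647
0.68 [ 0.5573 -0.2805  0.    ]
0.37 [ 0.521  -0.0168  0.    ]
0.82 [ 0.5546 -0.2765  0.    ]
```

View pics/hook.png

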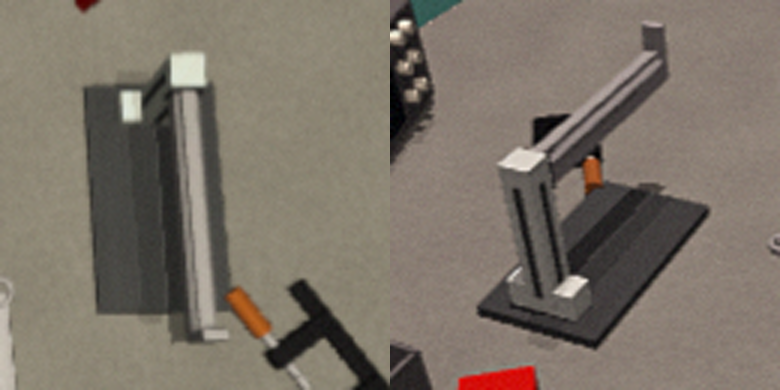

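```bash
python3 - <<'E'
from h import *
p=bot.capture("top");q=bot.capture("scene")
f=lambda u,v,z: onz(p,(295+(u+.5)/3-.5,140+(v+.5)/3-.5),z).round(4)
g=lambda u,v,z: onz(q,(115+(u+.5)/3-.5,100+(v+.5)/3-.5),z).round(4)
print("post top: top-cam",f(188,71,.17),"scene",g(133,160,.17))
print("post face lower edge (top)",f(172,87,.17),f(207,85,.17),"far",f(170,57,.17),f(204,55,.17))
a,b=f(188,95,.166),f(205,322,.166);print("bar top",a,b,np.arctan2(*(a-b)[1::-1]))
print("scene bar line",g(160,158,.166),g(265,66,.166))
print("tip top",f(216,334,.193),g(264,26,.193))
E
python3 go.py k 0.001 0 .26
```

```text
post top: top-cam [ 0.6048 -0.2813  0.17  ] scene [ 0.6067 -0.2793  0.17  ]
post face lower edge (top) [ 0.5908 -0.2665  0.17  ] [ 0.5917 -0.2968  0.17  ] far [ 0.6179 -0.2666  0.17  ] [ 0.6188 -0.2962  0.17  ]
bar top [ 0.5842 -0.2808  0.166 ] [ 0.3876 -0.2802  0.166 ] -0.0030518725188894117
scene bar line [ 0.5903 -0.2642  0.166 ] [ 0.4092 -0.263   0.166 ]
tip top [ 0.3763 -0.2815  0.193 ] [ 0.3808 -0.2768  0.193 ]
t 28.35 pos [0.5815 0.2669 0.2261] w 0.651 F [-0.2 -0.4 -3. ] j7 0.92
target [ 0.556 -0.279  0.26 ] roll first -0.169 then shift cm [  2.29 -54.61  -3.26] rows>= 8.8
```

```bash
sed -i 's/HOOK=(.555,-.279,-.005)/HOOK=(.556,-.280,-.003)/' go.py; python3 -m jog '[[[0,0,0],-0.17],[[0.25,-6.05,-0.4],0],[[0.25,-6.05,-0.4],0],[[0.25,-6.05,-0.4],0],[[0.25,-6.05,-0.4],0],[[0.25,-6.05,-0.4],0],[[0.25,-6.05,-0.4],0],[[0.25,-6.05,-0.4],0],[[0.25,-6.05,-0.4],0],[[0.25,-6.05,-0.4],0]]'|grep -E "pos|force";python3 -m jog '[[[0,0,0],0],[[0,0,0],0]]'|grep time; python3 go.py k 0 0 .26
```

```text
ee_pos: [0.5574, -0.2788, 0.2634]
wrist_force: [1.1, 0.1, -3.0]
time: 29.85
t 29.85 pos [ 0.5575 -0.2768  0.2631] w 0.646 F [-0.3  0.2 -3.5] j7 1.99
target [ 0.556 -0.28   0.26 ] roll first -0.002 then shift cm [ 0.15 -0.32  0.31] rows>= 0.1
```

```bash
python3 -m jog '[[[0.15,-0.35,2],0],[[0,0,2],0],[[0,0,1],0],[[0,0,0],0],[[0,0,0],0]]'|grep -E "pos|force"; python3 - <<'E'
from h import *
p=bot.capture("top");q=bot.capture("scene")
f=lambda c,u,v,w:cv2.resize(c["color"][max(v-w,0):v+w,max(u-w,0):u+w,::-1],(390,390),interpolation=cv2.INTER_CUBIC)
cv2.imwrite("pics/hang1.png",np.hstack([f(p,360,180,45),f(q,165,155,45)]))
E
```

```text
ee_pos: [0.5572, -0.2802, 0.2148]
wrist_force: [-0.6, -1.2, -3.8]
```

View pics/hang1.png

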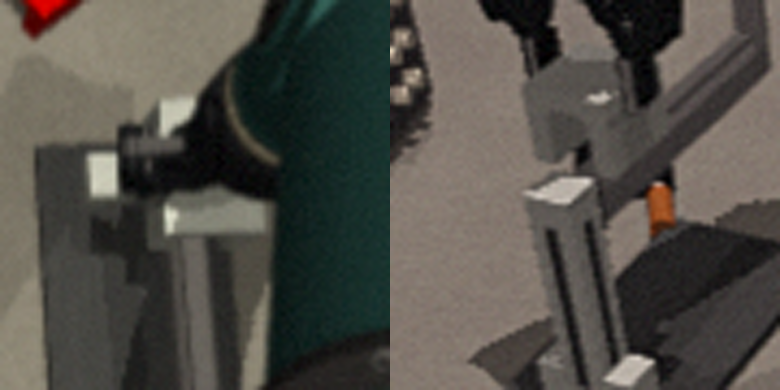

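The scene crop shows the spacer above the bar, just in front of the post, with its slot lined up. I lower it step by step.

```bash
python3 -m jog '[[[0,0,1],0],[[0,0,1],0],[[0,0,1],0],[[0,0,0],0]]'|grep -E "pos|force"; python3 -m jog '[[[0,0,0.5],0],[[0,0,0.3],0],[[0,0,0.2],0],[[0,0,0],0]]'|grep -E "pos|force"
```

```text
ee_pos: [0.5555, -0.2801, 0.1826]
wrist_force: [-0.0, 0.9, -2.6]
ee_pos: [0.5564, -0.2806, 0.1741]
wrist_force: [-0.5, -0.2, -1.9]
```

```bash
python3 -m jog '[[[-0.15,0,0],0],[[-0.15,0,0],0],[[0,0,0],0]]'|grep -E "pos|force"; python3 -m jog '[[[0,0,0.15],0],[[0,0,0.15],0],[[0,0,0],0]]'|grep -E "pos|force"; python3 -m jog '[[[0,0,0],0],[[0,0,0],0],[[0,0,0],0],[[0,0,-2],0],[[0,0,-5],0],[[0,0,-5],0],[[0,0,0],0]]' 1|grep -E "pos|force|time"; python3 - <<'E'
from fit import *
p=bot.capture("top");q=bot.capture("scene")
for v in([p,q],[q]): print(fit(v,(.558,-.28),yaw0s=(0,),z=.128,ts=(.06,)))
print(fit([p,q],(.614,.0855),yaw0s=(-.27,),ts=(.06,.054,.048)))
f=lambda c,u,v,w:cv2.resize(c["color"][max(v-w,0):v+w,max(u-w,0):u+w,::-1],(390,390),interpolation=cv2.INTER_CUBIC)
cv2.imwrite("pics/hung1.png",np.hstack([f(p,360,180,45),f(q,165,155,45)]))
E
```

```text
ee_pos: [0.5598, -0.2806, 0.1742]
wrist_force: [0.2, -0.3, -2.9]
ee_pos: [0.5594, -0.2806, 0.1721]
wrist_force: [-2.3, 0.7, 4.0]
time: 33.2
ee_pos: [0.5623, -0.2821, 0.296]
wrist_force: [0.2, 0.2, 0.3]
(2, [(0.06, np.float64(125.7), array([ 0.5582, -0.2813, -0.0138]))])
(1, [(0.06, np.float64(87.9), array([ 0.5566, -0.2818,  0.0111]))])
(2, [(0.06, np.float64(111.8), array([ 0.6104,  0.037 , -0.1518])), (0.054, np.float64(115.5), array([0.6106, 0.0369, 1.4068])), (0.048, np.float64(213.4), array([0.6112, 0.0374, 1.3003]))])
```

View pics/hung1.png

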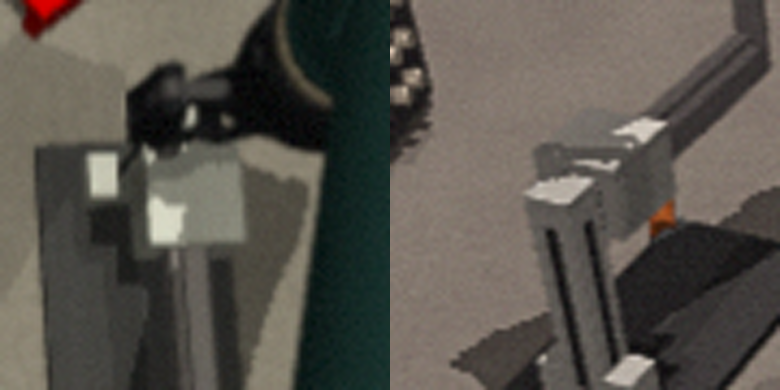

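spacer_60 hangs astride the bar against the post: fit hook x ≈ +2 mm, gap ≈ 3 mm. Spacer A has been knocked to about (0.611, 0.037), so I refit it.

```bash
python3 - <<'E'
from fit import *
p=bot.capture("top");q=bot.capture("scene")
for v in ([p,q],[p],[q]): print(fit(v,(.6105,.037),yaw0s=(-.2,0,.2),ts=(.054,)))
u,v=proj(q,[[.61,.037,.025]])[0].astype(int);a,b=proj(p,[[.61,.037,.025]])[0].astype(int)
f=lambda c,u,v,w:cv2.resize(c["color"][max(v-w,0):v+w,max(u-w,0):u+w,::-1],(390,390),interpolation=cv2.INTER_CUBIC)
cv2.imwrite("pics/knock.png",np.hstack([f(p,a,b,35),f(q,u,v,35)]))
E
python3 go.py w .6107 .037 .18 -.15
```

```text
(2, [(0.054, np.float64(93.6), array([ 0.6107,  0.0367, -0.1475]))])
(1, [(0.054, np.float64(46.1), array([ 0.6108,  0.0348, -0.1625]))])
(1, [(0.054, np.float64(39.4), array([ 0.6113,  0.0372, -0.1755]))])
t 33.85 pos [ 0.5594 -0.2806  0.2908] w 1.0 F [ 0.1 -0.2 -0.5] j7 1.99
target [0.6107 0.037  0.18  ] roll first 0.146 then shift cm [-0.33 32.17 11.09] rows>= 5.5
```

View pics/knock.png

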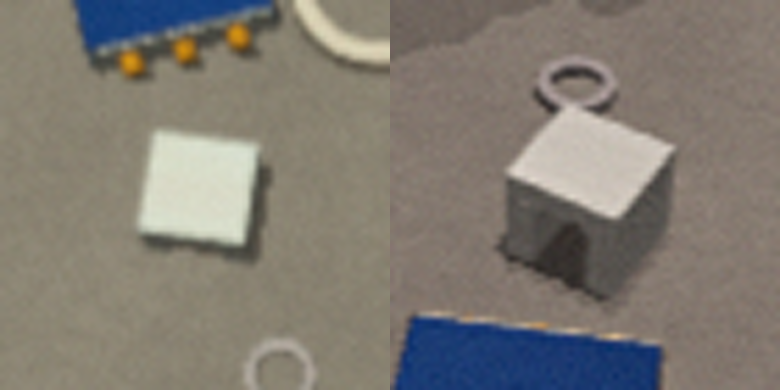

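The slot still faces +x (yaw ≈ -0.16) and the spacer stands clear of the ring and preamp. I fetch it.

```bash
python3 -m jog '[[[0,0,0],0.155],[[0,5.3,0],0],[[0,5.3,1],0],[[0,5.3,2],0],[[0,5.3,2.5],0],[[0,5.3,2.8],0],[[-0.3,5.4,2.8],0],[[0,0,0],0],[[0,0,0],0]]' 1 40|grep pos;  python3 go.py w .6108 .0363 .043 -.16
```

```text
ee_pos: [0.6129, 0.0336, 0.18]
t 34.98 pos [0.6129 0.0336 0.18  ] w 0.999 F [-0.2 -0.5 -1.1] j7 1.32
target [0.6108 0.0363 0.043 ] roll first 0.002 then shift cm [ 0.25  0.25 13.7 ] rows>= 2.2
```

```bash
python3 -m jog '[[[0.2,0.25,3],0],[[0,0,4],0],[[0,0,3],0],[[0,0,2],0],[[0,0,1],0],[[0,0,0.6],0],[[0,0,0],0],[[0,0,0],0]]'|grep -E "pos|force"; python3 -m jog '[[[0,0,0],0],[[0,0,0],0],[[0,0,0],0],[[0,0,0],0],[[0,0,0],0]]' -1 40|grep -E "pos|force|width"; python3 -m jog '[[[0,0,-1],0],[[0,0,-3],0],[[0,0,-4],0],[[0,0,-4],0],[[0,0,0],0]]'|grep -E "pos|force"; python3 go.py w .577 .2685 .15 -.174
```

```text
ee_pos: [0.6119, 0.0368, 0.0449]
wrist_force: [0.4, -1.1, 0.1]
ee_pos: [0.6117, 0.0369, 0.0448]
wrist_force: [-1.5, 0.4, 6.1]
gripper_width: 0.643
ee_pos: [0.6133, 0.0368, 0.1673]
wrist_force: [-0.4, -0.3, -1.8]
t 37.23 pos [0.6133 0.0368 0.1673] w 0.649 F [-0.4 -0.3 -1.8] j7 1.31
target [0.577  0.2685 0.15  ] roll first 0.015 then shift cm [ 7.6  22.19  1.71] rows>= 3.8
```

```bash
python3 -m jog '[[[0,0,0],0.015],[[1.25,3.7,0],0],[[1.25,3.7,0],0],[[1.25,3.7,0],0],[[1.25,3.7,0],0],[[1.2,3.7,0],0],[[1.2,3.7,0],0],[[0,0,1],0],[[0,0,0],0],[[0,0,0],0]]'|grep -E "pos|force"; python3 go.py w .579 .2685 .063 -.174
```

```text
ee_pos: [0.5767, 0.2659, 0.1531]
wrist_force: [1.2, -0.1, -2.2]
t 38.48 pos [0.5767 0.2659 0.1531] w 0.649 F [ 1.2 -0.1 -2.2] j7 0.94
target [0.579  0.2685 0.063 ] roll first -0.002 then shift cm [-0.2   0.32  9.01] rows>= 1.5
```

```bash
python3 -m jog '[[[-0.1,0.3,3],0],[[0,0,2.5],0],[[0,0,1.5],0],[[0,0,1],0],[[0,0,0.6],0],[[0,0,0.3],0],[[0,0,0],0],[[0,0,0],0]]'|grep -E "pos|force"; python3 go.py w .579 .2685 .060 -.174
```

```text
ee_pos: [0.5786, 0.2712, 0.0656]
wrist_force: [-0.4, 0.2, -1.9]
t 39.48 pos [0.5786 0.2712 0.0656] w 0.645 F [-0.4  0.2 -1.9] j7 0.95
target [0.579  0.2685 0.06  ] roll first 0.000 then shift cm [-0.09 -0.26  0.56] rows>= 0.1
```

```bash
python3 -m jog '[[[0,-0.2,0.2],0],[[0,0,0.2],0],[[0,0,0.1],0],[[0,0,0],0],[[0,0,0],0]]'|grep -E "pos|force"; python3 -m jog '[[[0,0,0],0],[[0,0,0],0],[[0,0,0],0],[[0,0,-1],0],[[0,0,-3],0],[[0,0,-5],0],[[0,0,-5],0],[[0,0,0],0]]' 1|grep -E "pos|force"; python3 go.py w .503 .3515 .12 -.174
```

```text
ee_pos: [0.5779, 0.269, 0.0601]
wrist_force: [0.9, 0.6, -3.0]
ee_pos: [0.5811, 0.2703, 0.2057]
wrist_force: [-0.2, 0.6, -0.7]
t 41.10 pos [0.5811 0.2703 0.2057] w 0.999 F [-0.2  0.6 -0.7] j7 0.94
target [0.503  0.3515 0.12  ] roll first -0.000 then shift cm [9.17 6.59 8.54] rows>= 2.3
```

```bash
python3 -m jog '[[[3.05,2.2,0],0],[[3.05,2.2,2],0],[[3.07,2.19,3],0],[[0,0,3.5],0],[[0,0,0],0],[[0,0,0],0]]' 0 30|grep pos; python3 go.py w .503 .3515 .0625 -.174;  python3 - <<'E'
from fit import *
p=bot.capture("top");q=bot.capture("scene")
for v in ([p,q],[q]): print(fit(v,(.578,.269),yaw0s=(-.174,),z=.015,ts=(.06,.054,.048)))
for n in("thumb_grip",):
  for c in (p,q):
    for d in bot.pinpoint(n,c)[:1]: print(n,d["p"],onz(c,d["location"],.06).round(4))
E
```

```text
ee_pos: [0.4999, 0.3492, 0.1158]
t 41.85 pos [0.4999 0.3492 0.1158] w 0.498 F [ 0.5 -0.   0.2] j7 0.77
target [0.503  0.3515 0.0625] roll first -0.001 then shift cm [-0.26  0.28  5.33] rows>= 0.9
(2, [(0.06, np.float64(194.2), array([ 0.5766,  0.269 , -0.1984])), (0.054, np.float64(122.8), array([ 0.5767,  0.2689, -0.2147])), (0.048, np.float64(103.9), array([ 0.5749,  0.2692, -0.2202]))])
(1, [(0.06, np.float64(107.8), array([ 0.5737,  0.2692, -0.1976])), (0.054, np.float64(61.6), array([ 0.5738,  0.2693, -0.2239])), (0.048, np.float64(24.1), array([ 0.5732,  0.2695, -0.2202]))])
thumb_grip 0.59 [0.5045 0.3527 0.06  ]
thumb_grip 0.59 [0.5072 0.3455 0.06  ]
```

```bash
python3 -m jog '[[[-0.3,0.3,1.9],0],[[0,0,1.9],0],[[0,0,1.0],0],[[0,0,0.4],0],[[0,0,0],0]]'|grep pos && python3 -m jog '[[[0,0,0],0],[[0,0,0],0],[[0,0,0],0],[[0,0,0],0],[[0,0,0],0],[[0,0,0],0]]' -1 30|grep -E "pos|force|width"; python3 -m jog '[[[-0.4,0,0],0],[[-0.4,0,0],0],[[-0.4,0,0],0],[[-0.4,0,0],0],[[-0.4,0,0],0],[[-0.4,0,0],0],[[-0.3,0,0],0],[[0,0,0],0]]'|grep -E "pos|force"
```

```text
ee_pos: [0.5023, 0.3521, 0.0626]
ee_pos: [0.5026, 0.3516, 0.0638]
wrist_force: [-0.6, -1.5, 6.0]
gripper_width: 0.179
ee_pos: [0.5279, 0.3469, 0.0638]
wrist_force: [-3.7, -2.1, 7.1]
```

```bash
python3 -m jog '[[[-0.2,0,0],0],[[0,0,0],0]]' | grep -E "pos|force"; python3 -m jog '[[[-0.2,0,0],0],[[0,0,0],0]]' | grep -E "pos|force";  python3 -m jog '[[[-0.2,0,0],0],[[0,0,0],0]]' | grep -E "pos|force"; python3 -m jog '[[[-0.2,0,0],0],[[0,0,0],0]]' | grep -E "pos|force"
```

```text
ee_pos: [0.5296, 0.3466, 0.0637]
wrist_force: [-4.7, -2.9, 8.8]
ee_pos: [0.5307, 0.3464, 0.0637]
wrist_force: [-5.6, -2.6, 9.6]
ee_pos: [0.5325, 0.3461, 0.0638]
wrist_force: [-5.4, -2.0, 9.3]
ee_pos: [0.5345, 0.3457, 0.0638]
wrist_force: [-6.3, -2.4, 9.4]
```

```bash
python3 -m jog '[[[-0.2,0,0],0],[[0,0,0],0]]' | grep -E "pos|force"; python3 -m jog '[[[-0.2,0,0],0],[[0,0,0],0]]' | grep -E "pos|force";  python3 -m jog '[[[-0.2,0,0],0],[[0,0,0],0]]' | grep -E "pos|force"
```

```text
ee_pos: [0.5365, 0.3454, 0.0638]
wrist_force: [-5.0, -2.4, 10.9]
ee_pos: [0.5384, 0.345, 0.0638]
wrist_force: [-5.1, -3.0, 10.6]
ee_pos: [0.5401, 0.3447, 0.0637]
wrist_force: [-5.6, -2.4, 9.3]
```

```bash
python3 -m jog '[[[-0.2,0,0],0],[[0,0,0],0]]' | grep -E "pos|force"; python3 -m jog '[[[-0.2,0,0],0],[[0,0,0],0]]' | grep -E "pos|force";  python3 -m jog '[[[-0.2,0,0],0],[[0,0,0],0]]' | grep -E "pos|force"; python3 - <<'E'
from fit import *
p=bot.capture("top");q=bot.capture("scene")
print(fit([p,q],(.584,.269),yaw0s=(-.174,),z=.015,ts=(.054,.048)))
f=lambda c,u,v,w:cv2.resize(c["color"][max(v-w,0):v+w,max(u-w,0):u+w,::-1],(390,390),interpolation=cv2.INTER_CUBIC)
a,b=proj(p,[[.58,.27,.03]])[0].astype(int)
u,v=proj(q,[[.58,.28,.04]])[0].astype(int)
cv2.imwrite("pics/close2.png",np.hstack([f(p,a,b,35),f(q,u,v,35)]))
E
```

```text
ee_pos: [0.5415, 0.3444, 0.0637]
wrist_force: [-6.9, -2.8, 10.7]
ee_pos: [0.5429, 0.3442, 0.0638]
wrist_force: [-7.4, -3.0, 11.5]
ee_pos: [0.5443, 0.3439, 0.0637]
wrist_force: [-10.1, -2.0, 12.6]
(2, [(0.054, np.float64(231.7), array([ 0.5853,  0.267 , -0.2114])), (0.048, np.float64(229.0), array([ 0.5823,  0.267 , -0.232 ]))])
```

View pics/close2.png

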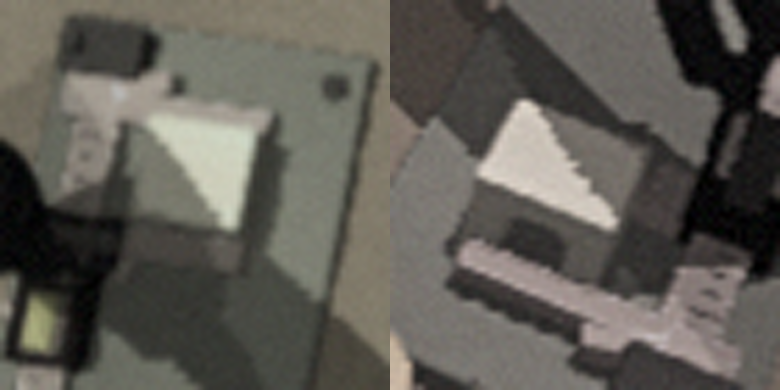

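Both jaws bear on the spacer. The force started to rise 6 mm further along than for the 60, which confirms the 54. I press slightly more, hold, then open.

```bash
python3 -m jog '[[[-0.15,0,0],0],[[0,0,0],0],[[0,0,0],0],[[0,0,0],0],[[0,0,0],0],[[0,0,0],0]]'| grep -E "pos|force"; python3 -m jog '[[[0.4,0,0],0],[[0.5,0,0],0],[[0.5,0,0],0],[[0.5,0,0],0],[[0.5,0,0],0],[[0.5,0,0],0],[[0.5,0,0],0],[[0.5,0,0],0],[[0.4,0,0],0],[[0,0,0],0]]'| grep -E "pos|force"; python3 -m jog '[[[0,0,0],0],[[0,0,0],0],[[0,0,0],0],[[0,0,-3],0],[[0,0,-5],0],[[0,0,-6],0],[[0,0,0],0]]' 0 30|grep -E "pos|force"; python3 go.py w .586 .2675 .12 -.174
```

```text
ee_pos: [0.5452, 0.3438, 0.0637]
wrist_force: [-9.3, -2.8, 12.9]
ee_pos: [0.5095, 0.3503, 0.0637]
wrist_force: [2.9, -3.5, 5.9]
ee_pos: [0.5107, 0.3537, 0.2082]
wrist_force: [1.1, -0.2, 0.7]
t 50.15 pos [0.5107 0.3537 0.2082] w 0.501 F [ 1.1 -0.2  0.7] j7 0.77
target [0.586  0.2675 0.12  ] roll first 0.001 then shift cm [-8.85 -7.26  8.83] rows>= 2.3
```

```bash
python3 -m jog '[[[-2.95,-2.4,0],0],[[-2.95,-2.4,0],0],[[-2.95,-2.4,2],0],[[0,0,4],0],[[0,0,2.5],0],[[0,0,0],0],[[0,0,0],0]]' 1 40|grep -E "pos|time"; python3 go.py w .586 .2675 .060 -.174
```

```text
time: 51.02
ee_pos: [0.5827, 0.2654, 0.1183]
t 51.02 pos [0.5827 0.2654 0.1183] w 0.999 F [ 0.2  0.  -0.3] j7 0.96
target [0.586  0.2675 0.06  ] roll first 0.001 then shift cm [-0.29  0.26  5.83] rows>= 0.9
```

```bash
python3 -m jog '[[[-0.3,0.3,2],0],[[0,0,1.7],0],[[0,0,1.1],0],[[0,0,0.6],0],[[0,0,0.4],0],[[0,0,0],0]]'|grep -E "pos|force"; python3 -m jog '[[[0,0,0],0],[[0,0,0],0],[[0,0,0],0],[[0,0,0],0],[[0,0,0],0]]' -1 40|grep -E "pos|force|width";  python3 -m jog '[[[0,0,-1],0],[[0,0,-3],0],[[0,0,-6],0],[[0,0,-6],0],[[0,0,-1],0],[[0,0,0],0]]'|grep -E "pos|force|width"; python3 go.py k -.059 0 .265
```

```text
ee_pos: [0.5861, 0.2674, 0.06]
wrist_force: [-0.2, -1.1, -0.2]
ee_pos: [0.5863, 0.2675, 0.0608]
wrist_force: [-2.1, -0.5, 5.0]
gripper_width: 0.646
ee_pos: [0.5856, 0.2673, 0.2302]
wrist_force: [0.4, -0.5, -3.4]
gripper_width: 0.647
t 53.15 pos [0.5856 0.2673 0.2302] w 0.647 F [ 0.4 -0.5 -3.4] j7 0.95
target [ 0.497  -0.2798  0.265 ] roll first -0.171 then shift cm [  8.7  -54.74  -3.49] rows>= 9.0
```

```bash
python3 -m jog '[[[0,0,0],-0.17],[[0.95,-6.05,-0.4],0],[[0.95,-6.05,-0.4],0],[[0.95,-6.05,-0.4],0],[[0.95,-6.05,-0.4],0],[[0.95,-6.05,-0.4],0],[[0.95,-6.05,-0.4],0],[[0.95,-6.05,-0.4],0],[[0.95,-6.05,-0.4],0],[[0.95,-6.05,-0.4],0]]'|grep -E "pos|force";python3 -m jog '[[[0,0,0],0],[[0,0,0],0]]'|grep time; python3 go.py k -.0595 0 .216
```

```text
ee_pos: [0.4963, -0.2776, 0.2633]
wrist_force: [1.4, -0.1, -1.6]
time: 54.65
t 54.65 pos [ 0.4971 -0.2757  0.2637] w 0.651 F [-0.3  0.2 -3.1] j7 2.06
target [ 0.4965 -0.2798  0.216 ] roll first -0.001 then shift cm [ 0.03 -0.43  4.76] rows>= 0.8
```

```bash
python3 -m jog '[[[0.05,-0.43,2],0],[[0,0,1.8],0],[[0,0,1],0],[[0,0,0],0],[[0,0,0],0]]'|grep -E "pos|force"; python3 - <<'E'
from h import *
p=bot.capture("top");q=bot.capture("scene")
f=lambda c,u,v,w:cv2.resize(c["color"][max(v-w,0):v+w,max(u-w,0):u+w,::-1],(390,390),interpolation=cv2.INTER_CUBIC)
cv2.imwrite("pics/hang2.png",np.hstack([f(p,360,190,45),f(q,175,150,45)]))
E
```

```text
ee_pos: [0.4985, -0.2806, 0.2185]
wrist_force: [0.1, -0.1, -2.7]
```

View pics/hang2.png

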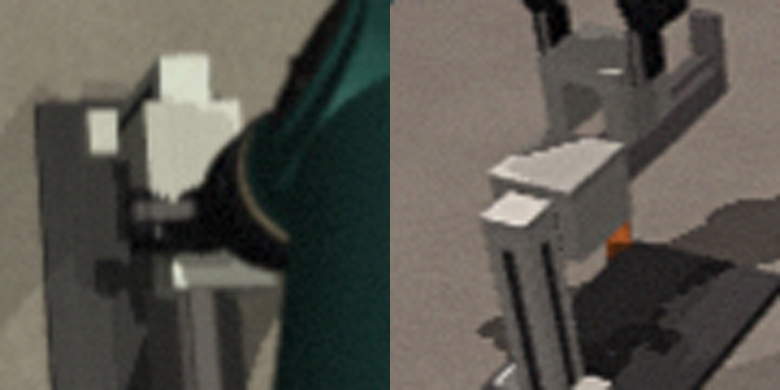

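The 54 is above the bar, just in front of the hung 60. I back off 2.5 mm for clearance and lower.

```bash
python3 -m jog '[[[0.25,0.05,0],0],[[0,0,0.7],0],[[0,0,1],0],[[0,0,1],0],[[0,0,0],0]]'|grep -E "pos|force"; python3 -m jog '[[[0,0,0.6],0],[[0,0,0.4],0],[[0,0,0.2],0],[[0,0,0],0],[[0,0,0],0]]'|grep -E "pos|force"
```

```text
ee_pos: [0.4947, -0.2801, 0.1897]
wrist_force: [-0.0, -0.3, -2.0]
ee_pos: [0.4956, -0.2806, 0.1793]
wrist_force: [0.7, 1.1, -2.8]
```

```bash
python3 -m jog '[[[0,0,0.3],0],[[0,0,0.1],0],[[-0.15,0,0],0],[[-0.1,0,0],0],[[0,0,0],0]]'|grep -E "pos|force"; python3 -m jog '[[[0,0,0.15],0],[[0,0,0.1],0],[[0,0,0],0]]'|grep -E "pos|force"; python3 -m jog '[[[0,0,0],0],[[0,0,0],0],[[0,0,0],0],[[0,0,-2],0],[[0,0,-5],0],[[0,0,-5],0],[[0,0,0],0]]' 1|grep -E "pos|force|time"; python3 - <<'E'
from fit import *
p=bot.capture("top");q=bot.capture("scene")
print(fit([p,q],(.498,-.28),yaw0s=(0,),z=.128,ts=(.054,),tol=12))
print(fit([p,q],(.558,-.28),yaw0s=(0,),z=.128,ts=(.06,),tol=12))
f=lambda c,u,v,w:cv2.resize(c["color"][max(v-w,0):v+w,max(u-w,0):u+w,::-1],(390,390),interpolation=cv2.INTER_CUBIC)
cv2.imwrite("pics/hung2.png",np.hstack([f(p,360,190,45),f(q,175,150,45)]))
E
```

```text
ee_pos: [0.4982, -0.2805, 0.1752]
wrist_force: [0.4, -0.6, -2.2]
ee_pos: [0.4981, -0.2806, 0.1737]
wrist_force: [-2.5, 0.9, 6.4]
time: 58.5
ee_pos: [0.5006, -0.282, 0.297]
wrist_force: [0.2, -0.3, -0.2]
(2, [(0.054, np.float64(222.8), array([ 0.4932, -0.2804,  0.0996]))])
(2, [(0.06, np.float64(426.9), array([ 0.5585, -0.2811, -0.0286]))])
```

View pics/hung2.png

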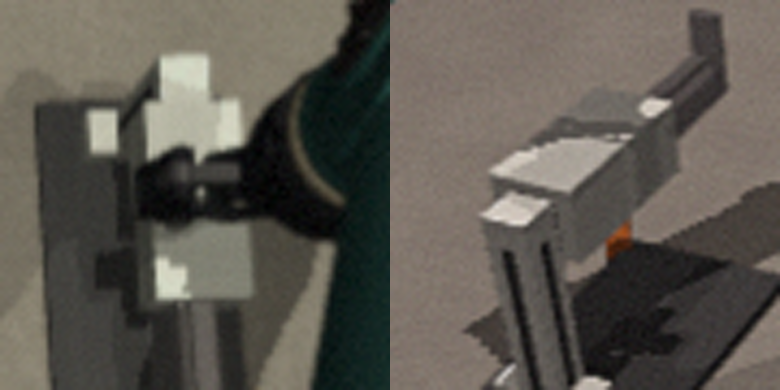

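Both spacers hang astride the bar in a row with only a small gap. Now I shut the caliper.

```bash
python3 go.py w .5095 .3503 .2 -.174; python3 -m jog '[[[0,6,0],0],[[0,6,0],0.085],[[0,6,0],0.085],[[0,6,0],0],[[0,6,0],0],[[0,6,0],0],[[0,6,0],0],[[0,6,0],0],[[0,6,0],0],[[0,5,0],0]]' 0 30|grep pos;python3 -m jog '[[[0,0,2],0],[[0,0,0],0],[[0,0,0],0]]'|grep time; python3 go.py w .5095 .3503 .12 -.174; python3 - <<'E'
from fit import *
p=bot.capture("top")
print(fit([p],(.498,-.28),yaw0s=(0,),z=.128,ts=(.054,),tol=12))
print(fit([p],(.558,-.28),yaw0s=(0,),z=.128,ts=(.06,),tol=12))
E
```

```text
t 58.80 pos [ 0.4971 -0.28    0.291 ] w 1.001 F [ 0.7 -0.   0.7] j7 2.06
target [0.5095 0.3503 0.2   ] roll first 0.170 then shift cm [ 9.67 62.28  9.21] rows>= 10.3
ee_pos: [0.5741, 0.3057, 0.2911]
time: 60.42
t 60.42 pos [0.5748 0.3018 0.2722] w 0.501 F [-0.  -0.2  0.6] j7 0.84
target [0.5095 0.3503 0.12  ] roll first -0.001 then shift cm [ 7.26  3.67 15.22] rows>= 2.8
(1, [(0.054, np.float64(27.1), array([ 0.497 , -0.281 , -0.0299]))])
(1, [(0.06, np.float64(49.5), array([ 0.5612, -0.282 , -0.056 ]))])
```

```bash
python3 -m jog '[[[3.6,1.8,3],0],[[3.6,1.9,4],0],[[0,0,4],0],[[0,0,4],0],[[0,0,0],0],[[0,0,0],0]]'|grep pos; python3 go.py w .5095 .3503 .063 -.174
```

```text
ee_pos: [0.5114, 0.3523, 0.1242]
t 61.33 pos [0.5114 0.3523 0.1242] w 0.498 F [-0.2 -0.6 -0. ] j7 0.70
target [0.5095 0.3503 0.063 ] roll first -0.001 then shift cm [ 0.16 -0.24  6.12] rows>= 1.0
```

```bash
python3 -m jog '[[[0.16,-0.2,2],0],[[0,0,2],0],[[0,0,1.2],0],[[0,0,0.7],0],[[0,0,0],0]]'|grep pos && python3 -m jog '[[[0,0,0],0],[[0,0,0],0],[[0,0,0],0],[[0,0,0],0],[[0,0,0],0],[[0,0,0],0]]' -1 30|grep -E "pos|force|width"; python3 -m jog '[[[-1,0,0],0],[[-1,0,0],0],[[-1,0,0],0],[[-1,0,0],0],[[-1,0,0],0],[[-1,0,0],0],[[-1,0,0],0],[[-0.6,0,0],0],[[0,0,0],0]]'|grep -E "pos|force"; python3 -m jog '[[[-0.2,0,0],0],[[-0.2,0,0],0],[[0,0,0],0]]'|grep -E "pos|force"
```

```text
ee_pos: [0.5082, 0.3502, 0.0632]
ee_pos: [0.5085, 0.3504, 0.0641]
wrist_force: [0.1, -0.7, 5.0]
gripper_width: 0.176
ee_pos: [0.5828, 0.3369, 0.0642]
wrist_force: [-3.7, -1.7, 5.9]
ee_pos: [0.5857, 0.3363, 0.0642]
wrist_force: [-3.1, -1.6, 7.5]
```

```bash
for i in 1; do python3 -m jog '[[[-0.2,0,0],0],[[-0.1,0,0],0],[[0,0,0],0]]'|grep -E "pos|force"; python3 -m jog '[[[-0.2,0,0],0],[[0,0,0],0]]'|grep -E "pos|force"; python3 -m jog '[[[-0.2,0,0],0],[[0,0,0],0]]'|grep -E "pos|force"; python3 -m jog '[[[-0.2,0,0],0],[[0,0,0],0]]'|grep -E "pos|force"; done
```

```text
ee_pos: [0.5885, 0.3358, 0.0642]
wrist_force: [-4.1, -1.9, 8.0]
ee_pos: [0.5906, 0.3354, 0.0642]
wrist_force: [-3.3, -1.2, 7.9]
ee_pos: [0.5909, 0.3354, 0.0642]
wrist_force: [-6.9, -0.9, 10.4]
ee_pos: [0.5909, 0.3353, 0.0642]
wrist_force: [-9.3, -0.9, 12.8]
```

The carriage hits a hard stop, so it is fully shut. I release, retreat and check everything.

```bash
python3 -m jog '[[[0.4,0,0],0],[[0,0,0],0]]' |grep -E "pos|force"; python3 -m jog '[[[0,0,0],0],[[0,0,0],0],[[0,0,0],0],[[0,0,-2],0],[[0,0,-5],0],[[0,0,-5],0],[[0,0,-5],0],[[0,5,0],0],[[0,5,0],0],[[0,5,0],0]]' 0 30|grep -E "pos|force"; python3 -m jog '[[[2,5,0],0],[[2,5,0],0],[[0,0,0],0],[[0,0,0],0]]'|grep -E "pos|force"; python3 - <<'E'
from fit import *
p=bot.capture("top");q=bot.capture("scene")
for v in([p],[q]):
  print(fit(v,(.498,-.28),yaw0s=(0,),z=.128,ts=(.054,),tol=12))
  print(fit(v,(.558,-.28),yaw0s=(0,),z=.128,ts=(.06,),tol=12))
for n in("fixed_jaw","moving_jaw"):
  for c in (p,q):
    for d in bot.pinpoint(n,c)[:1]: print(n,d["p"],onz(c,d["location"],.027).round(4))
for n,z in dict(seal_ring=.0,solvent=0,preamp=0,tape=0,blank=0,spanner=0,clamp=0).items():
  print(n,[onz(p,d["location"],z)[:2].round(3).tolist() for d in bot.pinpoint(n,p)[:1]])
im=p["color"][:,:,::-1]
f=lambda c,u0,u1,v0,v1,W,H:cv2.resize(c["color"][v0:v1,u0:u1,::-1],(W,H),interpolation=cv2.INTER_CUBIC)
L=f(p,100,390,125,275,780,403)
cv2.imwrite("pics/final.png",np.vstack([L,np.hstack([f(p,330,395,150,180,390,180),f(q,130,210,125,162,390,180)])]))
E
```

```text
ee_pos: [0.5909, 0.3354, 0.0642]
wrist_force: [-3.6, -0.6, 7.8]
ee_pos: [0.6183, 0.4847, 0.2359]
wrist_force: [0.5, 0.7, 0.1]
ee_pos: [0.5958, 0.5885, 0.2345]
wrist_force: [0.6, -0.7, 0.2]
(1, [(0.054, np.float64(24.2), array([ 0.4976, -0.2811,  0.0005]))])
(1, [(0.06, np.float64(38.4), array([ 0.5589, -0.2816, -0.047 ]))])
(1, [(0.054, np.float64(139.9), array([ 0.4923, -0.281 ,  0.1229]))])
(1, [(0.06, np.float64(87.0), array([ 0.5569, -0.2815, -0.0174]))])
fixed_jaw 0.78 [0.6282 0.3207 0.027 ]
fixed_jaw 0.75 [0.6246 0.3242 0.027 ]
moving_jaw 0.76 [0.6158 0.3185 0.027 ]
moving_jaw 0.6 [0.6306 0.3183 0.027 ]
seal_ring [[0.386, -0.007]]
solvent [[0.753, 0.194]]
preamp [[0.739, 0.05]]
tape [[0.75, -0.06]]
blank [[0.386, -0.001]]
spanner [[0.376, -0.123]]
clamp [[0.354, -0.412]]
```

View pics/final.png

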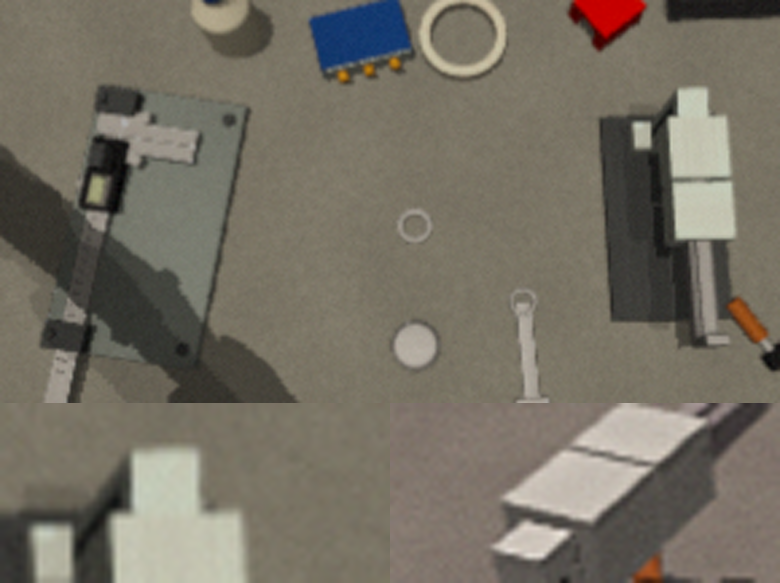

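The final picture shows both spacers hung side by side against the post with a thin gap, the caliper shut and empty, and the bystanders in place. I hand in.

```bash
python3 -c "
from cell import bot
print(bot.hand_in(), bot.get_state()['time'])"
```

```text
the job is handed in; nothing more can be done
the job is handed in; nothing more can be done
```

I gauged and hung both spacers that were on the bench, the 60 mm and then the 54 mm, left the caliper shut and empty, and handed the job in. It took about 70 s of robot time, and no verdict was reported.

- **Gauging:** I slid the jaw until the wrist force rose at the spring's rate, held for over half a second, then opened it again. For the 54 mm spacer the rise began 6 mm further along than for the 60 mm one, which confirmed its thickness. The jaw forces themselves could not be read directly.
- **Hanging:** The last top-view fits put the 60 mm spacer about 2 mm from the post and the two centres about 61 mm apart, a gap of about 4 mm. The limit is 12 mm for each.
- **Knock:** The 54 mm spacer was knocked about 5 cm aside during the run. I found it again and refitted it before fetching it.
- **End state:** The carriage met a hard stop when I shut it. In the last picture the caliper is empty, the arm is clear and the bystanders look undisturbed.
- **Checks that disagreed:**
  - The scene-camera fit of the 54 mm spacer was poor (cost 140 against 24 from the top view) and put it about 5 mm further out, still within the limit.
  - While that spacer stood partly hidden on the caliper, one fit favoured 48 mm and the lifted weight read low. The 6 mm offset settled it as 54 mm.
  - At the end the network reported the seal ring where the blank flange is, but the picture shows the ring in its place.

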